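# Seat the pump's end plate with four lever nuts

## Task

Tighten the four orange lever nuts on the blue pump clockwise, about a half turn each, in cross order (any nut first, then the one diagonally opposite, then the other two), so that the end plate comes down evenly onto its seal without being cocked. Push each arm round with the closed fingertips rather than gripping it, and bring each nut up firmly against its seat with a push of about 12 N, never over 20 N, before going to the next; leave the other things on the bench where they are.

Things in the scene. Friction and masses are not known exactly. Their poses are not given: they have to be found in the camera images.
- pump: Blue cast pump body bolted to the bench; 70 mm high on a 200 x 200 mm foot, pipe stubs on its +x and -x faces. Origin: centre of its underside, z up. Four upright studs at (+-55, +-55) mm in its own x and y (78 mm from its middle) carry nuts 1 to 4 in ring order: nuts 1 and 3 are diagonal partners, and so are 2 and 4.
- plate: Aluminium end plate, 158 x 158 x 12 mm, flat but for a 2 mm raised disc (52 mm across) in its middle. Origin: centre of its underside, z its normal. Held 6 mm above its seal by the nuts and follows them down: one nut home tips it about 0.036 rad, its diagonal partner levels it again; two neighbours alone tip it about 0.051 rad and nip the seal (limit 0.048).
- nut1: Lever nut on the pump's +x +y stud (pump frame), diagonal partner of nut 3. Steel hub 22 mm across and 22 mm high, one level orange arm along the nut's own +x: 10 mm wide, 14 mm tall, reaching 52 mm from the stud axis, underside 6 mm above the origin. Origin: on the stud axis, at the hub's underside on the plate's top: 90 mm above the bench at the start, 84 to 86 mm when home.
- arm1 (a point): Point on nut 1's arm where it is pushed: 40 mm out from the stud axis along the nut's x, 13 mm above the nut's origin (middle of the arm's height). Moves and turns with the nut.
- seat1 (a point): Point on the axis of stud 1 at the height where nut 1's origin ends up when home: the nut starts 3.3 to 5.2 mm above it and is home within 0.4 mm of it. (It rocks a millimetre or so with the plate as the other nuts are turned.)
- nut2: Lever nut on the pump's -x +y stud (pump frame), diagonal partner of nut 4. Same shape as nut 1. All nuts tighten clockwise seen from above; the arm sweeps on the side away from the plate's middle. They stay where they are left, but the arm springs back a few degrees off the seat when let go; that is all right.
- arm2 (a point): Point on nut 2's arm where it is pushed: 40 mm out from the stud axis along the nut's x, 13 mm above the nut's origin (middle of the arm's height). Moves and turns with the nut.
- seat2 (a point): Point on the axis of stud 2 at the height where nut 2's origin ends up when home: the nut starts 3.3 to 5.2 mm above it and is home within 0.4 mm of it. (It rocks a millimetre or so with the plate as the other nuts are turned.)
- nut3: Lever nut on the pump's -x -y stud (pump frame), diagonal partner of nut 1. Same as nut 1. Each nut runs with about 2 to 4 N at the arm for about a half turn (145 to 200 degrees, different for each nut and each time), then meets a firm, slightly springy seat, where the push rises about 0.5 to 3 N per mm of further travel (a soft arm's give included). Where the seat lies can only be felt.
- arm3 (a point): Point on nut 3's arm where it is pushed: 40 mm out from the stud axis along the nut's x, 13 mm above the nut's origin (middle of the arm's height). Moves and turns with the nut.
- seat3 (a point): Point on the axis of stud 3 at the height where nut 3's origin ends up when home: the nut starts 3.3 to 5.2 mm above it and is home within 0.4 mm of it. (It rocks a millimetre or so with the plate as the other nuts are turned.)
- nut4: Lever nut on the pump's +x -y stud (pump frame), diagonal partner of nut 2. Same as nut 1. A nut is snug when pushed on against its seat with 8 N or more for 0.1 s; more than 20 N of contact force on a nut strips it. The forces of all contacts add up, whatever their direction, so clamping the arm in the gripper (20 N a side) is already too much: push it with the shut fingers.
- arm4 (a point): Point on nut 4's arm where it is pushed: 40 mm out from the stud axis along the nut's x, 13 mm above the nut's origin (middle of the arm's height). Moves and turns with the nut.
- seat4 (a point): Point on the axis of stud 4 at the height where nut 4's origin ends up when home: the nut starts 3.3 to 5.2 mm above it and is home within 0.4 mm of it. (It rocks a millimetre or so with the plate as the other nuts are turned.)
- spray_can: Red and silver spray can with a white cap, 56 mm across, 170 mm high, standing on the bench. Bystander. Origin: centre of its underside, z up.
- cup: White ceramic cup, 72 mm across, 80 mm high. Bystander. Origin: centre of its underside.
- screwdriver: Screwdriver with a yellow handle lying on the bench. Bystander. Its x axis runs from handle to tip.
- spanner: Steel spanner lying on the bench. Bystander. Its x axis runs along it.
- gasket: Old black rubber ring gasket, 84 mm across, 5 mm thick, lying on the bench. Bystander.
- spare_nut: Spare lever nut, orange arm and steel hub, just like those on the pump but lying loose on the bench. Bystander, not used.
- parts_bin: Blue open plastic bin, 140 x 200 x 50 mm, on the bench. Bystander. Origin: centre of its underside.
- torch: Black torch, a cylinder 32 mm across and 150 mm long lying on the bench. Bystander.

How it is judged:
By the outcome, as a careful person would: the job done as asked, in the order asked, and still so for the second after the job is handed in, with the robot touching nothing.
It also fails if it takes over 72 s, if anything falls off the work surface, if the arm or the gripper's body presses on something with over 40 N, if the wrist force passes 120 N, or if a joint passes its speed limit or range.

## Robot

A 6-joint arm with a two-finger parallel gripper is mounted at the origin on the work surface. World frame = base frame: x ahead of the robot, y to its left, z up, the work surface at z = 0. Lengths are in mm, angles in degrees, forces in N, time in s.
With the tool pointing down it reaches from about 350 to 850 mm from the base axis. Payload 8.1 kg.
Tool frame: the origin (TCP) lies midway between the tips of the shut fingers; the grasp point (between the pads) lies 19 mm behind it; z points along the fingers, y is the line along which they close (so a half turn about z gives the same grasp; the last joint's range is limited). The gripper opens to 85 mm and grips with 20 to 120 N. Pads are 22 mm wide; open, the fingers measure 114 mm over their backs; the gripper's body (76 mm by 85 mm) begins 54 mm behind the grasp point. The pads swing forward as they close: fully open they stand 13 mm farther back than shut.
Start: joints at [64.435, 7.471, 85.268, -0, 87.261, -4.893], TCP at [211.793, 561.381, 231.292] pointing down, gripper open.
Joint ranges: [-169.43, 169.43], [-51.17, 129.36], [1.28, 143.12], [-76.62, 256.62], [0, 156.53], [-152.29, 152.29]. Speed limits (degrees/s): [136.94, 136.94, 159.86, 180, 180, 180].

## Interface

Orientations are given as [roll, pitch, yaw] about the fixed x, y, z axes, in that order (R = Rz(yaw) Ry(pitch) Rx(roll)).
In Python, from bench import sense, snapshot, camera_params, hand_in, masks_of, pinpoint gives the robot as it stands.
- The arm moves only by the tool step_arm, never from a script. Its argument "targets" is a list of rows, each an object with "angular": the turn, a rotation vector about the tool's x, y, z scaled (see below), a list of three; "dp": the shift along the tool's x, y, z scaled (see below), a list of three; "fingers": the closure, from 0 (fully open) to 1 (shut). A call has exactly 8 rows; each row is the pose to reach, as a shift and turn from the pose commanded when the call began, along the tool's axes at that moment, turning the shorter way round; what a row does not reach only later rows make up. The controller multiplies each number of a shift by 0.2 m and each number of a turn by 180 degrees. A row lasts 1/8 s, in which the tool goes at most 62.5 mm and 10.7 degrees, less where a joint would pass 70% of its speed; a pose out of reach is approached as far as the arm can. A call with a number of a shift or a turn outside -1 to 1 is refused whole. A call with a gripper value outside its range is refused whole. The fingers move at their own pace and stop on an object; "newtons" is the grip in N (left out, the last holds). Time passes only in rows, so rows that repeat a pose let the fingers close, or fill a call up. It gives the time, the measured TCP pose, the force, the opening and the grip force at its end, in the units of the state.
- sense(): the state, without advancing time (a new reading comes with each control period).
- snapshot(name): name is "scene" or "side" or "wrist"; returns the picture (384x512x3 uint8, blue, green, red); there is no depth.
- camera_params(name): a dict with "vfov" (degrees; the focal length in pixels is half the picture's height over the tangent of half this angle, whatever the lens; pixels are square), "cx", "cy" (the principal point, pixels), "R" (3x3) and "t" (3): a world point X has camera coordinates R X + t. Camera axes: x right, y down, z forward; pixel columns grow to the right and rows downward; lengths in mm; the calibration is good to about 2 mm. A picture is of the moment at which its call begins: read the wrist's pose just before it. camera_params takes no time and is no camera call; for the wrist camera it gives the pose at the moment of the call.
- hand_in(): hands the job in; it is judged then, once.
Trained networks look in the newest picture that a camera, given by its name, has taken for a name from the list of things; names that differ only in an ending like _2 or _b are one class to them, and where a whole thing is asked for, a point or a joint stands for the part that bears it (a point fixed in the world has none). Each returns a list of dicts, best first, with "conf" (0 to 1); they miss things now and then, are a little off and sometimes report something else, mostly with a low value. They report only what shows in the picture. A call takes as long as a camera call.
- masks_of(camera, label): "pixels" (384x512 bool, what is visible of it) and "at" ([column, row] in pixels, amid what is visible of it).
- pinpoint(camera, label): "at" ([column, row] in pixels: a listed point, or the origin of a listed thing).
The state is a dict: "time": time; "joint_pos": joint angles; "qd": joint speeds; "joint_efforts": joint torques, N m; "tool_pos": TCP position; "tcp_rot": TCP orientation; "ft_force": force on the tool from outside, world axes, zero at the start; "wrist_torque": the same for the moment, N m; "finger_gap": finger opening in mm; "grip_force": force on a finger pad.
Only numpy, scipy, OpenCV 4.12 (cv2) and the standard library are available. Lean on these libraries where they do the work, as an engineer would, in place of code of your own. Each camera call takes 0.05 s, during which the arm holds its last target. There are 200 camera calls.

## Working session

There is one attempt and no reset: what is moved stays moved. The work goes in short steps, Python scripts to look and compute and a tool call to move; the robot and the scene stay as the last step left them, time stands still between calls to the robot, and variables do not carry over. Pictures are saved under pics/ and viewed, at most 10 in all, crops included, and the job is handed in when it is done.

Besides the shell and the picture viewer there is one more tool, called after "Emit:" by a JSON object that holds its "api" and its "payload", one argument or row to a line. step_arm: Moves the arm, as the interface text tells. Its arguments: {"type":"object","properties":{"targets":{"type":"array","items":{"type":"object","properties":{"angular":{"type":"array","items":{"type":"number","minimum":-1,"maximum":1}},"dp":{"type":"array","items":{"type":"number","minimum":-1,"maximum":1}},"fingers":{"type":"number"}}}},"newtons":{"type":"number"}},"required":["targets"]}

```bash
mkdir -p pics; ls; python3 - <<'E'
from bench import *
import cv2,numpy as np
s=sense();print({k:np.round(v,3) for k,v in s.items()})
for c in("scene","side","wrist"):
    p=camera_params(c);print(c,p['vfov'],p['cx'],p['cy'],np.round(p['R'],3).tolist(),np.round(p['t'],1))
    im=snapshot(c);cv2.imwrite(f"pics/{c}0.png",im)
    for n in ["pump","plate","nut1","arm1","arm2","arm3","arm4","seat1"]:
        print(n,[(np.round(d['at'],1).tolist(),round(d['conf'],2)) for d in pinpoint(c,n)][:6])
a=cv2.imread("pics/scene0.png");b=cv2.imread("pics/side0.png")
cv2.imwrite("pics/a.png",cv2.resize(a,(800,600)));cv2.imwrite("pics/b.png",cv2.resize(b,(800,600)))
E
```

```text
pics
{'time': np.float64(0.0), 'joint_pos': array([ 6.4435e+01,  7.5150e+00,  8.5328e+01,  1.0000e-03,  8.7261e+01,
       -4.8930e+00]), 'qd': array([-0.049, -0.022,  0.023,  0.054,  0.048, -0.036]), 'joint_efforts': array([-1.0000e-03, -5.6939e+01, -5.0056e+01, -0.0000e+00,  1.4000e-02,
       -0.0000e+00]), 'tool_pos': array([211.551, 560.894, 230.251]), 'tcp_rot': array([-1.79896e+02, -1.00000e-02,  1.59328e+02]), 'ft_force': array([-0.71 , -0.381, -0.398]), 'wrist_torque': array([-0.018,  0.012,  0.   ]), 'grip_force': np.float64(0.0), 'finger_gap': np.float64(85.414)}
scene 48.7446838677761 250.18944600149368 195.46964308039213 [[0.846, 0.532, 0.022], [0.314, -0.464, -0.828], [-0.431, 0.708, -0.56]] [-514.6 -122.6 1627.1]
pump [([226.1, 226.7], 0.7)]
plate [([227.4, 210.2], 0.69), ([311.2, 170.6], 0.35)]
nut1 [([198.2, 204.9], 0.62), ([223.9, 216.4], 0.46), ([252.7, 204.9], 0.41)]
arm1 [([192.4, 205.7], 0.66), ([210.8, 180.5], 0.55), ([249.5, 203.4], 0.52), ([250.4, 187.6], 0.49), ([242.6, 219.8], 0.43)]
arm2 [([192.4, 205.7], 0.66), ([210.8, 180.5], 0.55), ([249.5, 203.4], 0.5
[... 708 characters left out ...]
.6, 196.4], 0.55), ([239.2, 225.8], 0.5)]
arm1 [([225.4, 200.2], 0.59), ([253.5, 186.4], 0.54), ([282.0, 212.0], 0.42)]
arm2 [([225.4, 200.2], 0.59), ([253.5, 186.4], 0.54), ([282.0, 212.0], 0.42)]
arm3 [([225.4, 200.2], 0.59), ([253.5, 186.4], 0.54), ([282.0, 212.0], 0.42)]
arm4 [([225.4, 200.2], 0.59), ([253.5, 186.4], 0.54), ([282.0, 212.0], 0.42)]
seat1 [([236.1, 198.9], 0.74), ([267.3, 197.5], 0.62), ([189.8, 147.8], 0.6), ([274.5, 221.1], 0.57), ([237.7, 221.2], 0.56)]
wrist 67.55666436479412 253.98372076856216 193.4298055785104 [[0.352, 0.936, 0.0], [0.901, -0.339, 0.269], [0.252, -0.095, -0.963]] [-599.2  -34.9  378.5]
pump []
plate []
nut1 []
arm1 []
arm2 []
arm3 []
arm4 []
seat1 []
```

View pics/a.png

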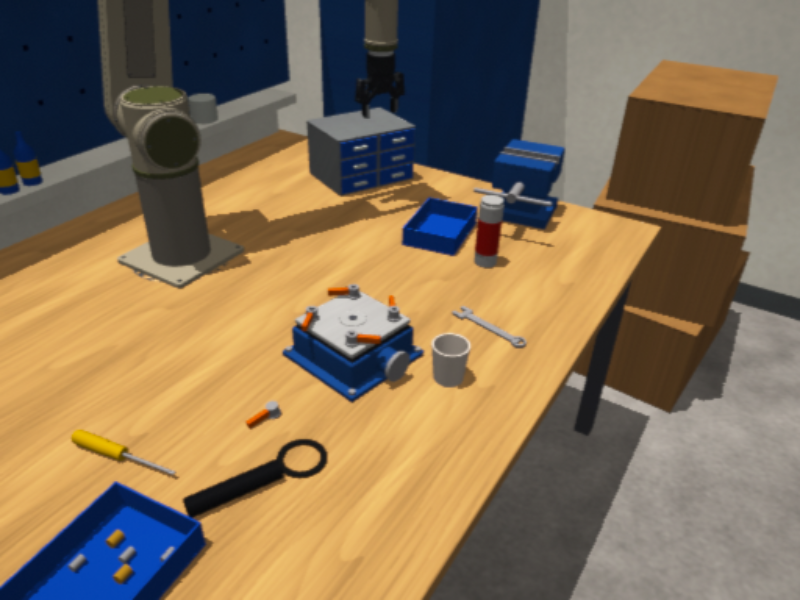

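View pics/b.png

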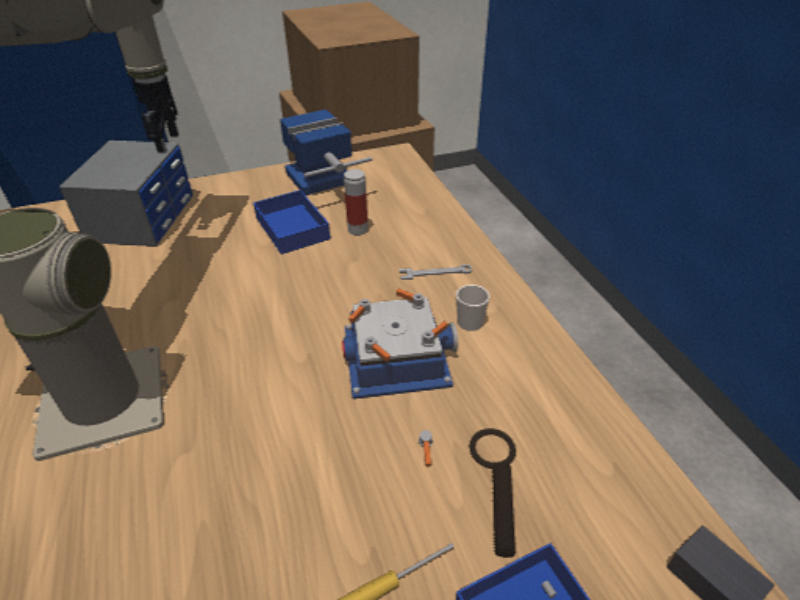

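```bash
cat > h.py <<'E'
import numpy as np,cv2
from bench import *
from scipy.optimize import least_squares
def proj(p,X):
    X=np.atleast_2d(X);c=X@np.array(p['R']).T+np.array(p['t']);f=192/np.tan(np.radians(p['vfov']/2))
    return np.c_[p['cx']+f*c[:,0]/c[:,2],p['cy']+f*c[:,1]/c[:,2]]
def back(p,uv,z):
    f=192/np.tan(np.radians(p['vfov']/2));R=np.array(p['R']);t=np.array(p['t'])
    d=R.T@np.array([(uv[0]-p['cx'])/f,(uv[1]-p['cy'])/f,1]);o=-R.T@t
    return o+d*(z-o[2])/d[2]
E
python3 - <<'E'
from h import *
S={'scene':[(251.5,206.4),(225.2,189.6),(199.1,203.3),(224.6,218.7)],'side':[(236.1,198.9),(267.3,197.5),(274.5,221.1),(237.7,221.2)]}
for c in S:
    p=camera_params(c)
    P=np.array([back(p,u,85) for u in S[c]])[:,:2];m=P.mean(0)
    print(c,P.round(0).tolist(),m.round(1),[round(np.degrees(np.arctan2(*(q-m)[::-1])),0) for q in P],'plate',back(p,{'scene':(227.4,210.2),'side':(253.5,209.5)}[c],78).round(1))
E
```

```text
scene [[643.0, -52.0], [526.0, -21.0], [504.0, -126.0], [611.0, -146.0]] [571.1 -86.2] [np.float64(26.0), np.float64(125.0), np.float64(-149.0), np.float64(-56.0)] plate [589.  -99.8  78. ]
side [[539.0, -26.0], [635.0, -54.0], [617.0, -160.0], [513.0, -123.0]] [575.9 -90.7] [np.float64(120.0), np.float64(32.0), np.float64(-60.0), np.float64(-153.0)] plate [576.9 -84.3  78. ]
```

```bash
python3 - <<'E'
from h import *
from scipy.spatial.transform import Rotation as Ro
s=sense();p=camera_params('wrist');R=np.array(p['R']);C=-R.T@p['t']
T=Ro.from_euler('xyz',s['tcp_rot'],degrees=True).as_matrix()
print(s['time'],'cam in tool',(T.T@(C-s['tool_pos'])).round(1),'axis in tool',(T.T@R[2]).round(3),'x',(T.T@R[0]).round(3))
# view: want optical axis at pump (574,-88,85), TCP z=330 ; for several yaws
ct=T.T@(C-s['tool_pos']);ax=T.T@R[2]
for yaw in (160,120,80,40):
    Y=Ro.from_euler('xyz',[180,0,yaw],degrees=True).as_matrix()
    c=Y@ct;a=Y@ax;z=300;k=(85-(z+c[2]))/a[2];tcp=np.array([574,-88,85])-k*a-c
    d=T.T@(tcp-s['tool_pos']);print(yaw,tcp.round(0),'dp',(d/200).round(3),'turn',(yaw-s['tcp_rot'][2]))
E
```

```text
1.35 cam in tool [  68.8   -0.9 -142.6] axis in tool [-0.269  0.     0.963] x [0.001 1.    0.   ]
160 [545. -77. 300.] dp [-2.685 -2.396 -0.343] turn 0.673640868554287
120 [559. -61. 300.] dp [-2.723 -2.297 -0.343] turn -39.32635913144571
80 [580. -57. 300.] dp [-2.816 -2.245 -0.343] turn -79.32635913144571
40 [598. -69. 300.] dp [-2.92  -2.265 -0.343] turn -119.32635913144571
```

Emit:
{"api": "step_arm", "payload": {
  "targets": [
    {"dp":[-0.08,-0.07,-0.02],"angular":[0,0,0],"fingers":1},
    {"dp":[-0.19,-0.17,-0.05],"angular":[0,0,0],"fingers":1},
    {"dp":[-0.31,-0.28,-0.08],"angular":[0,0,0],"fingers":1},
    {"dp":[-0.43,-0.385,-0.11],"angular":[0,0,0],"fingers":1},
    {"dp":[-0.55,-0.49,-0.14],"angular":[0,0,0],"fingers":1},
    {"dp":[-0.67,-0.6,-0.17],"angular":[0,0,0],"fingers":1},
    {"dp":[-0.79,-0.7,-0.2],"angular":[0,0,0],"fingers":1},
    {"dp":[-0.91,-0.81,-0.23],"angular":[0,0,0],"fingers":1}
  ],
  "newtons": 30
}}

```text
time: 2.35
tool_pos: [325.3, 344.7, 277.6]
tcp_rot: [180.0, 0.0, 159.3]
ft_force: [0.1, 0.2, 0.1]
finger_gap: 0.2
grip_force: 0.0
```

Emit:
{"api": "step_arm", "payload": {
  "targets": [
    {"dp":[-0.12,-0.11,-0.02],"angular":[0,0,0],"fingers":1},
    {"dp":[-0.25,-0.22,-0.03],"angular":[0,0,0],"fingers":1},
    {"dp":[-0.37,-0.33,-0.05],"angular":[0,0,0],"fingers":1},
    {"dp":[-0.5,-0.44,-0.06],"angular":[0,0,0],"fingers":1},
    {"dp":[-0.62,-0.55,-0.08],"angular":[0,0,0],"fingers":1},
    {"dp":[-0.75,-0.66,-0.09],"angular":[0,0,0],"fingers":1},
    {"dp":[-0.87,-0.77,-0.1],"angular":[0,0,0],"fingers":1},
    {"dp":[-0.98,-0.88,-0.11],"angular":[0,0,0],"fingers":1}
  ]
}}

```text
time: 3.35
tool_pos: [446.6, 110.6, 299.5]
tcp_rot: [180.0, 0.0, 159.3]
ft_force: [0.2, -0.7, -0.9]
finger_gap: 0.4
grip_force: 0.0
```

Emit:
{"api": "step_arm", "payload": {
  "targets": [
    {"dp":[-0.12,-0.11,0],"angular":[0,0,0],"fingers":1},
    {"dp":[-0.24,-0.22,0],"angular":[0,0,0],"fingers":1},
    {"dp":[-0.36,-0.32,0],"angular":[0,0,0],"fingers":1},
    {"dp":[-0.48,-0.42,0],"angular":[0,0,0],"fingers":1},
    {"dp":[-0.6,-0.52,0],"angular":[0,0,0],"fingers":1},
    {"dp":[-0.7,-0.62,0],"angular":[0,0,0],"fingers":1},
    {"dp":[-0.8,-0.71,0],"angular":[0,0,0],"fingers":1},
    {"dp":[-0.8,-0.71,0],"angular":[0,0,0],"fingers":1}
  ]
}}

```text
time: 4.35
tool_pos: [546.0, -79.1, 298.9]
tcp_rot: [-180.0, -0.0, 159.2]
ft_force: [-0.3, -0.3, 0.3]
finger_gap: 0.1
grip_force: 0.0
```

```bash
cat >> h.py <<'E'
STUD=np.array([(55,55),(-55,55),(-55,-55),(55,-55)])
def studs(v): 
    c,s=np.cos(v[2]),np.sin(v[2]);return STUD@np.array([[c,s],[-s,c]])+v[:2]
E
python3 - <<'E'
from h import *
s=sense();print(s['time'],s['tool_pos'].round(1),s['tcp_rot'].round(2),s['joint_pos'].round(1),s['ft_force'].round(2),s['finger_gap'])
p=camera_params('wrist');im=snapshot('wrist');cv2.imwrite('pics/w1.png',cv2.resize(im,(800,600)))
np.save('wp.npy',p,allow_pickle=True)
for n,z in [('pump',0),('plate',78),('seat1',85),('nut1',90),('arm1',103)]:
    for d in pinpoint('wrist',n)[:5]: print(n,np.round(d['at'],1),round(d['conf'],2),back(p,d['at'],z).round(1))
E
```

```text
4.35 [546.  -79.1 298.9] [-1.7998e+02 -3.0000e-02  1.5921e+02] [-13.6  -1.1  87.1  -0.   94.  -82.8] [-0.29 -0.32  0.3 ] 0.09566199728180445
plate [258.  187.7] 0.66 [570.9 -83.8  78. ]
plate [200.  154.1] 0.66 [ 503.7 -137.1   78. ]
seat1 [223.7 235.4] 0.9 [ 614.8 -149.6   85. ]
seat1 [204.5 153.9] 0.69 [ 505.  -130.2   85. ]
seat1 [293.4 138.6] 0.66 [526.4 -21.   85. ]
seat1 [300.  219.9] 0.61 [630.  -46.7  85. ]
seat1 [115.2 212.8] 0.57 [ 534.5 -270.8   85. ]
nut1 [302.7 227.4] 0.9 [639.2 -46.8  90. ]
nut1 [201.  152.7] 0.82 [ 501.8 -132.6   90. ]
nut1 [219.7 237.1] 0.73 [ 613.3 -154.2   90. ]
nut1 [291.8 140.3] 0.61 [527.  -23.9  90. ]
arm1 [324.2 201.3] 0.98 [609.9 -11.5 103. ]
arm1 [180.3 178.7] 0.8 [ 521.  -165.7  103. ]
arm1 [264.3 126.1] 0.58 [498.8 -49.5 103. ]
```

View pics/w1.png

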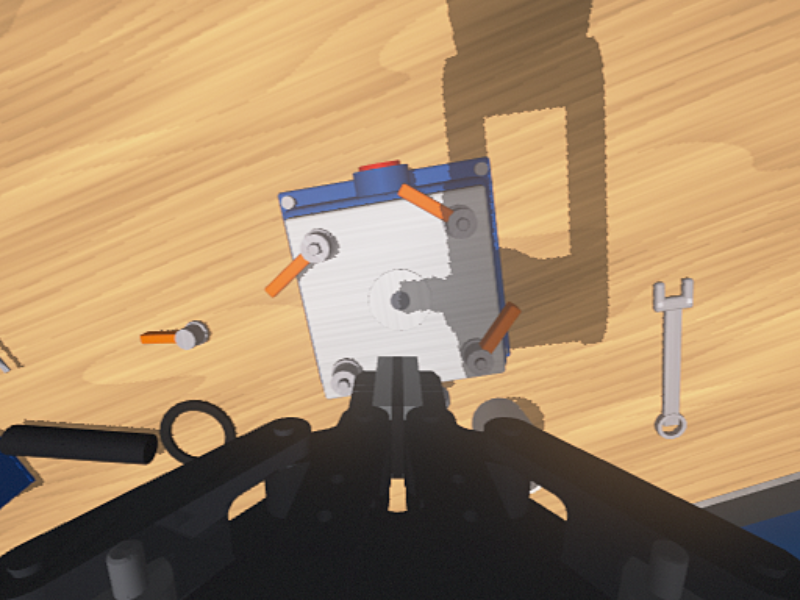

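```bash
python3 - <<'E'
from h import *
p=np.load('wp.npy',allow_pickle=True).item();ps={'scene':camera_params('scene'),'side':camera_params('side'),'w':p}
obs=[('w',(223.7,235.4),85),('w',(204.5,153.9),85),('w',(293.4,138.6),85),('w',(300,219.9),85),('w',(219.7,237.1),90),('w',(201,152.7),90),('w',(291.8,140.3),90),('w',(302.7,227.4),90),
('w',(318*.64,242*.64),113),('w',(461*.64,220*.64),113),('w',(480*.64,360*.64),113),('w',(345*.64,374*.64),113)]
for c,L in {'scene':[(251.5,206.4),(225.2,189.6),(199.1,203.3),(224.6,218.7)],'side':[(236.1,198.9),(267.3,197.5),(274.5,221.1),(237.7,221.2)]}.items():
    obs+=[(c,u,85) for u in L]
def res(v,full=0):
    out=[]
    for c,u,z in obs:
        q=proj(ps[c],np.c_[studs(v),[z]*4]);r=q-u;i=np.argmin((r**2).sum(1));out.append(r[i])
    return np.array(out) if full else np.ravel(out)
v=least_squares(res,[572,-88,np.radians(-14)],loss='soft_l1',f_scale=1.5).x
print('pump',v[:2].round(1),np.degrees(v[2]).round(2));print(res(v,1).round(1).tolist())
S=studs(v);print('studs',S.round(1).tolist());np.save('v.npy',v)
im=cv2.imread('pics/w1.png');im=cv2.resize(im,(512,384),interpolation=cv2.INTER_AREA)
h=cv2.cvtColor(im,cv2.COLOR_BGR2HSV);m=((h[...,0]<14)&(h[...,1]>190)&(h[...,2]>60)).astype(np.uint8)
n,l,st,ce=cv2.connectedComponentsWithStats(m)
for i in range(1,n):
    if st[i,4]<40: continue
    ys,xs=np.nonzero(l==i);W=np.array([back(p,(x,y),107)[:2] for x,y in zip(xs,ys)])
    k=np.argmin(np.linalg.norm(S-W.mean(0),axis=1));d=W-S[k]
    w,V=np.linalg.eigh(np.cov(d.T));a=V[:,1]*np.sign(V[:,1]@d.mean(0))
    print('nut',k+1,st[i,4],'centroid',ce[i].round(0),W.mean(0).round(1),'angle centroid',np.degrees(np.arctan2(*d.mean(0)[::-1])).round(1),'PCA',np.degrees(np.arctan2(a[1],a[0])).round(1),'rmax',np.linalg.norm(d,axis=1).max().round(1))
E
```

```text
pump [569.6 -87.1] -11.7
[[-2.4, -1.0], [0.1, -0.4], [-0.8, 0.7], [2.7, 2.4], [1.1, -1.2], [3.0, 1.3], [1.4, -0.6], [0.6, -3.7], [-2.9, 1.9], [0.8, 0.7], [-0.8, 0.2], [-2.0, 4.1], [-1.1, -2.1], [0.0, 0.3], [-0.6, 0.7], [-1.0, 1.2], [-3.8, 0.1], [-1.1, -1.8], [-2.5, -1.5], [-2.0, 2.3]]
studs [[634.6, -44.4], [526.9, -22.1], [504.6, -129.8], [612.3, -152.1]]
nut 3 44 centroid [174. 184.] [ 523.9 -173.9] angle centroid -66.4 PCA -52.2 rmax 52.9
```

```bash
python3 - <<'E'
from h import *
im=snapshot('wrist');c=im[88:268,168:348];cv2.imwrite('pics/w2.png',cv2.resize(c,(600,600),interpolation=cv2.INTER_CUBIC))
np.save('w2im.npy',im)
E
```

```text
(no output)
```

View pics/w2.png

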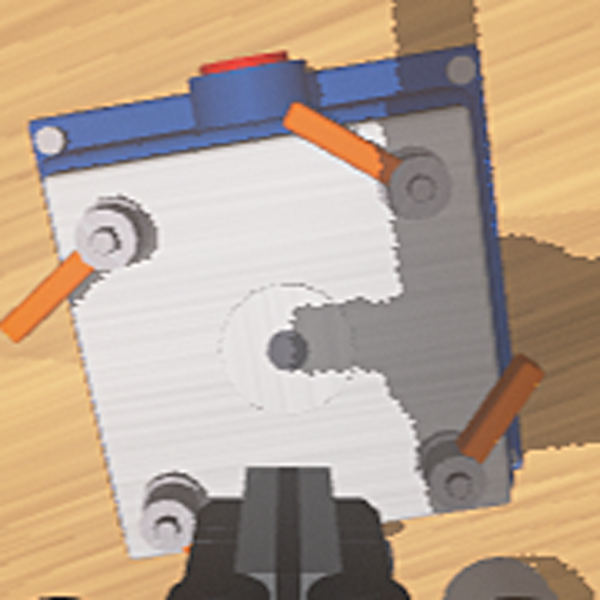

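```bash
python3 - <<'E'
from h import *
p=camera_params('wrist')
def px(a): return np.array(a,float)/3.3333+[168,88]
st=px([(104,240),(420,187),(459,485),(168,525)]);co=px([(43,178),(470,106),(510,503),(131,556)]);di=px([(287,348)])
P79=STUD/55*79
def model(v):
    c,s=np.cos(v[2]),np.sin(v[2]);M=np.array([[c,s],[-s,c]])
    return [np.c_[STUD@M+v[:2],[v[3]]*4],np.c_[P79@M+v[:2],[90]*4],[[v[0],v[1],92]]]
idx=[2,1,0,3] # left-top,right-top,right-bottom,left-bottom
def res(v):
    a,b,c=model(v);r=np.r_[proj(p,a)[idx]-st,proj(p,b)[idx]-co,proj(p,c)-di]
    return r
v=least_squares(lambda v:res(v).ravel(),[569,-87,-.2,113]).x
print(v[:2].round(1),np.degrees(v[2]),v[3]);print(res(v).round(1).tolist())
np.save('v.npy',v[:3]);S=studs(v);print(S.round(1).tolist())
for k,t,z in [(2,(11,331),103),(1,(291,115),103),(0,(532,365),107)]:
    T=back(p,px([t])[0],z)[:2]-S[k];print(k+1,np.linalg.norm(T).round(1),np.degrees(np.arctan2(T[1],T[0])).round(1))
E
```

```text
[572.  -87.1] -11.358002320517596 113.80228795274573
[[0.4, -0.3], [0.6, 0.2], [-0.2, -0.5], [-0.3, 0.5], [-1.3, -1.0], [0.4, -1.0], [1.3, 0.7], [-1.1, 1.9], [0.3, 0.4]]
[[636.8, -44.0], [528.9, -22.4], [507.2, -130.2], [615.1, -151.9]]
3 52.2 -67.7
2 50.4 -138.6
1 50.8 128.7
```

```bash
cat >> h.py <<'E'
import json,os
V=np.load('v.npy') if os.path.exists('v.npy') else None
def cmd0(): return json.load(open('cmd.json'))   # commanded x,y,z,yaw
def pose(k,phi,z,r=40,off=16,yawof=90,lag=0):
    """block centre & tool yaw for arm angle phi of nut k"""
    t=np.radians(phi);u=np.array([np.cos(t),np.sin(t)]);n=np.array([-u[1],u[0]])
    c=studs(V)[k-1]+r*u+off*n
    return [c[0],c[1],z,phi+yawof+lag]
def rows(P):
    """P: 8 target poses [x,y,z,yaw]; prints the rows, records end command"""
    c=cmd0();y=np.radians(c[3]);ax=np.array([np.cos(y),np.sin(y)]);ay=np.array([np.sin(y),-np.cos(y)]);out=[]
    for q in P:
        d=np.array(q[:2])-c[:2];dp=[round(float(w)/200,3)+0. for w in(ax@d,ay@d,-(q[2]-c[2]))]
        a=round(-((q[3]-c[3]+180)%360-180)/180,3)+0.
        out.append({"dp":dp,"angular":[0,0,a],"fingers":1})
    dp=np.array(out[-1]["dp"])*200
    e=[*(np.array(c[:2])+ax*dp[0]+ay*dp[1]),c[2]-dp[2],c[3]-180*out[-1]["angular"][2]]
    json.dump([float(w) for w in e],open('cmd.json','w'));print(json.dumps(out))
def lin(a,b,n): return [list(np.array(a)+(np.array(b)-a)*(i+1)/n) for i in range(n)]
E
python3 - <<'E'
from h import *
s=sense();print(s['tool_pos'].round(2),s['ft_force'].round(2))
y=np.radians(159.328);tot=np.array([-.91-.98-.8,-.81-.88-.71,-.34])*200
c=[211.793+np.cos(y)*tot[0]+np.sin(y)*tot[1],561.381+np.sin(y)*tot[0]-np.cos(y)*tot[1],231.292-tot[2],159.328];print(c)
json.dump([float(w) for w in c],open('cmd.json','w'))
t=-67.7
a=pose(3,t+13,125,yawof=270);b=pose(3,t+13,97.5,yawof=270)
print(a)
rows(lin(c,a,5)+lin(a,b,2)+[b])
S=[12,8,4,0,-4,-11,-19,-28]
rows([pose(3,t+d,97.5,yawof=270) for d in S])
S=range(-37,-110,-9);print(list(S))
rows([pose(3,t+d,97.5+(d+28)*.02,yawof=270) for d in list(S)[:8]])
# nut4 angle
q=camera_params('scene');T=back(q,(381*.64,339*.64),103)[:2]-studs(V)[3];print('nut4',np.linalg.norm(T),np.degrees(np.arctan2(T[1],T[0])))
E
```

```text
[545.57 -76.94 299.5 ] [ 0.5  -0.14 -0.23]
[np.float64(545.7062872700207), np.float64(-77.63849624759405), np.float64(299.29200000000003), 159.328]
[np.float64(543.4155197347022), np.float64(-153.60292835877138), 125, 215.3]
[{"dp": [-0.025, -0.072, 0.174], "angular": [0, 0, -0.062], "fingers": 1}, {"dp": [-0.049, -0.144, 0.349], "angular": [0, 0, -0.124], "fingers": 1}, {"dp": [-0.074, -0.216, 0.523], "angular": [0, 0, -0.187], "fingers": 1}, {"dp": [-0.099, -0.288, 0.697], "angular": [0, 0, -0.249], "fingers": 1}, {"dp": [-0.123, -0.359, 0.871], "angular": [0, 0, -0.311], "fingers": 1}, {"dp": [-0.123, -0.359, 0.94], "angular": [0, 0, -0.311], "fingers": 1}, {"dp": [-0.123, -0.359, 1.009], "angular": [0, 0, -0.311], "fingers": 1}, {"dp": [-0.123, -0.359, 1.009], "angular": [0, 0, -0.311], "fingers": 1}]
[{"dp": [0.004, -0.002, 0.0], "angular": [0, 0, 0.006], "fingers": 1}, {"dp": [0.018, -0.007, 0.0], "angular": [0, 0, 0.028], "fingers": 1}, {"dp": [0.032, -0.011, 0.0], "angular": [0, 0, 0.05], "fingers": 1}, {"dp": [0.047, -0.013, 0.0], "angular": [0, 0, 0.072], "fingers": 1}, {"d
[... 224 characters left out ...]
.004, 0.0], "angular": [0, 0, 0.228], "fingers": 1}]
[-37, -46, -55, -64, -73, -82, -91, -100, -109]
[{"dp": [0.032, -0.01, 0.001], "angular": [0, 0, 0.05], "fingers": 1}, {"dp": [0.066, -0.015, 0.002], "angular": [0, 0, 0.1], "fingers": 1}, {"dp": [0.1, -0.015, 0.003], "angular": [0, 0, 0.15], "fingers": 1}, {"dp": [0.133, -0.009, 0.004], "angular": [0, 0, 0.2], "fingers": 1}, {"dp": [0.165, 0.002, 0.004], "angular": [0, 0, 0.25], "fingers": 1}, {"dp": [0.195, 0.018, 0.005], "angular": [0, 0, 0.3], "fingers": 1}, {"dp": [0.222, 0.038, 0.006], "angular": [0, 0, 0.35], "fingers": 1}, {"dp": [0.246, 0.062, 0.007], "angular": [0, 0, 0.4], "fingers": 1}]
nut4 55.37820882300978 24.704517794728076
```

Emit:
{"api": "step_arm", "payload": {
  "targets": [
    {"dp":[-0.025,-0.072,0.174],"angular":[0,0,-0.062],"fingers":1},
    {"dp":[-0.049,-0.144,0.349],"angular":[0,0,-0.124],"fingers":1},
    {"dp":[-0.074,-0.216,0.523],"angular":[0,0,-0.187],"fingers":1},
    {"dp":[-0.099,-0.288,0.697],"angular":[0,0,-0.249],"fingers":1},
    {"dp":[-0.123,-0.359,0.871],"angular":[0,0,-0.311],"fingers":1},
    {"dp":[-0.123,-0.359,0.94],"angular":[0,0,-0.311],"fingers":1},
    {"dp":[-0.123,-0.359,1.0],"angular":[0,0,-0.311],"fingers":1},
    {"dp":[-0.123,-0.359,1.0],"angular":[0,0,-0.311],"fingers":1}
  ]
}}

```text
time: 5.7
tool_pos: [542.9, -152.9, 98.6]
tcp_rot: [179.9, -0.0, -144.7]
ft_force: [0.1, -0.3, 1.1]
finger_gap: 0.0
grip_force: 0.0
```

Emit:
{"api": "step_arm", "payload": {
  "targets": [
    {"dp":[0.004,-0.002,0.004],"angular":[0,0,0.006],"fingers":1},
    {"dp":[0.018,-0.007,0.009],"angular":[0,0,0.028],"fingers":1},
    {"dp":[0.032,-0.011,0.009],"angular":[0,0,0.05],"fingers":1},
    {"dp":[0.047,-0.013,0.009],"angular":[0,0,0.072],"fingers":1},
    {"dp":[0.062,-0.015,0.009],"angular":[0,0,0.094],"fingers":1},
    {"dp":[0.088,-0.016,0.009],"angular":[0,0,0.133],"fingers":1},
    {"dp":[0.118,-0.013,0.009],"angular":[0,0,0.178],"fingers":1},
    {"dp":[0.151,-0.004,0.009],"angular":[0,0,0.228],"fingers":1}
  ]
}}

```text
time: 6.7
tool_pos: [520.3, -171.7, 98.8]
tcp_rot: [-180.0, 0.2, 173.9]
ft_force: [2.4, 0.8, -1.9]
finger_gap: -0.0
grip_force: 1.3
```

Emit:
{"api": "step_arm", "payload": {
  "targets": [
    {"dp":[0.032,-0.01,0.001],"angular":[0,0,0.05],"fingers":1},
    {"dp":[0.066,-0.015,0.002],"angular":[0,0,0.1],"fingers":1},
    {"dp":[0.1,-0.015,0.003],"angular":[0,0,0.15],"fingers":1},
    {"dp":[0.133,-0.009,0.004],"angular":[0,0,0.2],"fingers":1},
    {"dp":[0.165,0.002,0.004],"angular":[0,0,0.25],"fingers":1},
    {"dp":[0.195,0.018,0.005],"angular":[0,0,0.3],"fingers":1},
    {"dp":[0.222,0.038,0.006],"angular":[0,0,0.35],"fingers":1},
    {"dp":[0.246,0.062,0.007],"angular":[0,0,0.4],"fingers":1}
  ]
}}

```text
time: 7.7
tool_pos: [471.9, -155.0, 97.2]
tcp_rot: [179.9, 0.1, 101.9]
ft_force: [1.9, -2.9, -2.4]
finger_gap: 0.2
grip_force: 1.4
```

```bash
python3 - <<'E'
from h import *
s=sense();print(cmd0(),s['tool_pos'].round(2),s['tcp_rot'].round(2),s['ft_force'].round(2),s['joint_pos'].round(1))
c=cmd0();t=-67.7
rows([pose(3,t+d,95.5,yawof=270) for d in (-106,-111,-116,-121,-126,-130,-134,-134)])
json.dump(c,open('bak.json','w'))
S=[-134-5.7*i for i in range(1,13)]
for a in range(2):
    rows([pose(3,t-134-5.7*a-5.7*f,95.5,yawof=270) for f in (.15,.3,.45,.6,.75,.9,1,1)])
E
```

```text
[471.47770690831175, -154.3557209677275, 96.09200000000004, 102.268] [ 471.93 -155.02   97.16] [1.7993e+02 1.2000e-01 1.0190e+02] [ 1.92 -2.9  -2.39] [-2.41e+01 -2.50e+00  1.10e+02 -1.00e-01  7.24e+01 -3.59e+01]
[{"dp": [0.021, -0.007, 0.003], "angular": [0, 0, 0.033], "fingers": 1}, {"dp": [0.04, -0.011, 0.003], "angular": [0, 0, 0.061], "fingers": 1}, {"dp": [0.058, -0.014, 0.003], "angular": [0, 0, 0.089], "fingers": 1}, {"dp": [0.077, -0.015, 0.003], "angular": [0, 0, 0.116], "fingers": 1}, {"dp": [0.096, -0.014, 0.003], "angular": [0, 0, 0.144], "fingers": 1}, {"dp": [0.111, -0.013, 0.003], "angular": [0, 0, 0.166], "fingers": 1}, {"dp": [0.125, -0.01, 0.003], "angular": [0, 0, 0.189], "fingers": 1}, {"dp": [0.125, -0.01, 0.003], "angular": [0, 0, 0.189], "fingers": 1}]
[{"dp": [0.003, -0.002, 0.0], "angular": [0, 0, 0.004], "fingers": 1}, {"dp": [0.006, -0.003, 0.0], "angular": [0, 0, 0.009], "fingers": 1}, {"dp": [0.009, -0.004, 0.0], "angular": [0, 0, 0.014], "fingers": 1}, {"dp": [0.012, -0.005, 0.0], "angular": [0, 0, 0.019], "fingers": 1}, {"dp": [0.015, -0.006, 0.0], "angular": [0, 0, 0.023], "fingers": 1}, {"dp": [0.018, -0.007, 0.0], "angular": [0, 0, 0.028], "fingers": 1}, {"dp": [0.02, -0.007, 0.0], "angular": [0, 0, 0.031], "fingers": 1}, {"dp": [0.02, -0.007, 0.0], "angular": [0, 0, 0.031], "fingers": 1}]
[{"dp": [0.003, -0.002, 0.0], "angular": [0, 0, 0.005], "fingers": 1}, {"dp": [0.006, -0.003, 0.0], "angular": [0, 0, 0.01], "fingers": 1}, {"dp": [0.009, -0.004, 0.0], "angular": [0, 0, 0.015], "fingers": 1}, {"dp": [0.013, -0.005, 0.0], "angular": [0, 0, 0.019], "fingers": 1}, {"dp": [0.016, -0.006, 0.0], "angular": [0, 0, 0.024], "fingers": 1}, {"dp": [0.019, -0.007, 0.0], "angular": [0, 0, 0.029], "fingers": 1}, {"dp": [0.021, -0.007, 0.0], "angular": [0, 0, 0.032], "fingers": 1}, {"dp": [0.021, -0.007, 0.0], "angular": [0, 0, 0.032], "fingers": 1}]
```

Emit:
{"api": "step_arm", "payload": {
  "targets": [
    {"dp":[0.021,-0.007,0.003],"angular":[0,0,0.033],"fingers":1},
    {"dp":[0.04,-0.011,0.003],"angular":[0,0,0.061],"fingers":1},
    {"dp":[0.058,-0.014,0.003],"angular":[0,0,0.089],"fingers":1},
    {"dp":[0.077,-0.015,0.003],"angular":[0,0,0.116],"fingers":1},
    {"dp":[0.096,-0.014,0.003],"angular":[0,0,0.144],"fingers":1},
    {"dp":[0.111,-0.013,0.003],"angular":[0,0,0.166],"fingers":1},
    {"dp":[0.125,-0.01,0.003],"angular":[0,0,0.189],"fingers":1},
    {"dp":[0.125,-0.01,0.003],"angular":[0,0,0.189],"fingers":1}
  ]
}}

```text
time: 8.7
tool_pos: [464.4, -130.6, 96.2]
tcp_rot: [179.9, 0.0, 68.2]
ft_force: [-1.0, -1.7, -1.2]
finger_gap: 0.1
grip_force: 1.2
```

Emit:
{"api": "step_arm", "payload": {
  "targets": [
    {"dp":[0.003,-0.002,0.0],"angular":[0,0,0.004],"fingers":1},
    {"dp":[0.006,-0.003,0.0],"angular":[0,0,0.009],"fingers":1},
    {"dp":[0.009,-0.004,0.0],"angular":[0,0,0.014],"fingers":1},
    {"dp":[0.012,-0.005,0.0],"angular":[0,0,0.019],"fingers":1},
    {"dp":[0.015,-0.006,0.0],"angular":[0,0,0.023],"fingers":1},
    {"dp":[0.018,-0.007,0.0],"angular":[0,0,0.028],"fingers":1},
    {"dp":[0.02,-0.007,0.0],"angular":[0,0,0.031],"fingers":1},
    {"dp":[0.02,-0.007,0.0],"angular":[0,0,0.031],"fingers":1}
  ]
}}

```text
time: 9.7
tool_pos: [464.4, -126.1, 95.5]
tcp_rot: [180.0, -0.0, 62.7]
ft_force: [-0.6, -2.0, -0.1]
finger_gap: -0.1
grip_force: 1.2
```

Emit:
{"api": "step_arm", "payload": {
  "targets": [
    {"dp":[0.003,-0.002,0.0],"angular":[0,0,0.005],"fingers":1},
    {"dp":[0.006,-0.003,0.0],"angular":[0,0,0.01],"fingers":1},
    {"dp":[0.009,-0.004,0.0],"angular":[0,0,0.015],"fingers":1},
    {"dp":[0.013,-0.005,0.0],"angular":[0,0,0.019],"fingers":1},
    {"dp":[0.016,-0.006,0.0],"angular":[0,0,0.024],"fingers":1},
    {"dp":[0.019,-0.007,0.0],"angular":[0,0,0.029],"fingers":1},
    {"dp":[0.021,-0.007,0.0],"angular":[0,0,0.032],"fingers":1},
    {"dp":[0.021,-0.007,0.0],"angular":[0,0,0.032],"fingers":1}
  ]
}}

```text
time: 10.7
tool_pos: [465.0, -121.7, 95.5]
tcp_rot: [-180.0, 0.0, 56.9]
ft_force: [-0.1, -2.8, 0.2]
finger_gap: -0.1
grip_force: 1.1
```

```bash
python3 - <<'E'
from h import *
t=-67.7
rows([pose(3,t-145.4-5.7*f,95.5,yawof=270) for f in (.15,.3,.45,.6,.75,.9,1,1)])
rows([pose(3,t-151.1-5.7*f,95.5,yawof=270) for f in (.15,.3,.45,.6,.75,.9,1,1)])
E
```

```text
[{"dp": [0.003, -0.001, 0.0], "angular": [0, 0, 0.005], "fingers": 1}, {"dp": [0.006, -0.003, 0.0], "angular": [0, 0, 0.01], "fingers": 1}, {"dp": [0.009, -0.004, 0.0], "angular": [0, 0, 0.014], "fingers": 1}, {"dp": [0.012, -0.005, 0.0], "angular": [0, 0, 0.019], "fingers": 1}, {"dp": [0.015, -0.006, 0.0], "angular": [0, 0, 0.024], "fingers": 1}, {"dp": [0.018, -0.007, 0.0], "angular": [0, 0, 0.029], "fingers": 1}, {"dp": [0.02, -0.007, 0.0], "angular": [0, 0, 0.032], "fingers": 1}, {"dp": [0.02, -0.007, 0.0], "angular": [0, 0, 0.032], "fingers": 1}]
[{"dp": [0.003, -0.001, 0.0], "angular": [0, 0, 0.004], "fingers": 1}, {"dp": [0.006, -0.003, 0.0], "angular": [0, 0, 0.009], "fingers": 1}, {"dp": [0.009, -0.004, 0.0], "angular": [0, 0, 0.014], "fingers": 1}, {"dp": [0.012, -0.005, 0.0], "angular": [0, 0, 0.019], "fingers": 1}, {"dp": [0.015, -0.006, 0.0], "angular": [0, 0, 0.023], "fingers": 1}, {"dp": [0.018, -0.007, 0.0], "angular": [0, 0, 0.028], "fingers": 1}, {"dp": [0.02, -0.007, 0.0], "angular": [0, 0, 0.031], "fingers": 1}, {"dp": [0.02, -0.007, 0.0], "angular": [0, 0, 0.031], "fingers": 1}]
```

Emit:
{"api": "step_arm", "payload": {
  "targets": [
    {"dp":[0.003,-0.001,0.0],"angular":[0,0,0.005],"fingers":1},
    {"dp":[0.006,-0.003,0.0],"angular":[0,0,0.01],"fingers":1},
    {"dp":[0.009,-0.004,0.0],"angular":[0,0,0.014],"fingers":1},
    {"dp":[0.012,-0.005,0.0],"angular":[0,0,0.019],"fingers":1},
    {"dp":[0.015,-0.006,0.0],"angular":[0,0,0.024],"fingers":1},
    {"dp":[0.018,-0.007,0.0],"angular":[0,0,0.029],"fingers":1},
    {"dp":[0.02,-0.007,0.0],"angular":[0,0,0.032],"fingers":1},
    {"dp":[0.02,-0.007,0.0],"angular":[0,0,0.032],"fingers":1}
  ]
}}

```text
time: 11.7
tool_pos: [466.1, -117.6, 95.5]
tcp_rot: [-180.0, 0.0, 51.1]
ft_force: [-0.7, -2.9, -0.7]
finger_gap: 0.1
grip_force: 1.1
```

Emit:
{"api": "step_arm", "payload": {
  "targets": [
    {"dp":[0.003,-0.001,0.0],"angular":[0,0,0.004],"fingers":1},
    {"dp":[0.006,-0.003,0.0],"angular":[0,0,0.009],"fingers":1},
    {"dp":[0.009,-0.004,0.0],"angular":[0,0,0.014],"fingers":1},
    {"dp":[0.012,-0.005,0.0],"angular":[0,0,0.019],"fingers":1},
    {"dp":[0.015,-0.006,0.0],"angular":[0,0,0.023],"fingers":1},
    {"dp":[0.018,-0.007,0.0],"angular":[0,0,0.028],"fingers":1},
    {"dp":[0.02,-0.007,0.0],"angular":[0,0,0.031],"fingers":1},
    {"dp":[0.02,-0.007,0.0],"angular":[0,0,0.031],"fingers":1}
  ]
}}

```text
time: 12.7
tool_pos: [467.5, -113.6, 95.4]
tcp_rot: [-180.0, 0.0, 45.6]
ft_force: [-1.0, -3.4, -0.7]
finger_gap: -0.1
grip_force: 1.1
```

Emit:
{"api": "step_arm", "payload": {
  "targets": [
    {"dp":[0.003,-0.001,0.0],"angular":[0,0,0.005],"fingers":1},
    {"dp":[0.006,-0.003,0.0],"angular":[0,0,0.01],"fingers":1},
    {"dp":[0.009,-0.004,0.0],"angular":[0,0,0.014],"fingers":1},
    {"dp":[0.012,-0.005,0.0],"angular":[0,0,0.019],"fingers":1},
    {"dp":[0.015,-0.006,0.0],"angular":[0,0,0.024],"fingers":1},
    {"dp":[0.018,-0.007,0.0],"angular":[0,0,0.029],"fingers":1},
    {"dp":[0.02,-0.007,0.0],"angular":[0,0,0.032],"fingers":1},
    {"dp":[0.02,-0.007,0.0],"angular":[0,0,0.032],"fingers":1}
  ]
}}

```text
time: 13.7
tool_pos: [469.3, -109.7, 95.5]
tcp_rot: [-180.0, 0.0, 39.8]
ft_force: [-1.0, -3.4, -0.7]
finger_gap: 0.2
grip_force: 1.1
```

Emit:
{"api": "step_arm", "payload": {
  "targets": [
    {"dp":[0.003,-0.001,0.0],"angular":[0,0,0.005],"fingers":1},
    {"dp":[0.006,-0.003,0.0],"angular":[0,0,0.01],"fingers":1},
    {"dp":[0.009,-0.004,0.0],"angular":[0,0,0.014],"fingers":1},
    {"dp":[0.012,-0.005,0.0],"angular":[0,0,0.019],"fingers":1},
    {"dp":[0.015,-0.006,0.0],"angular":[0,0,0.024],"fingers":1},
    {"dp":[0.018,-0.007,0.0],"angular":[0,0,0.029],"fingers":1},
    {"dp":[0.02,-0.007,0.0],"angular":[0,0,0.032],"fingers":1},
    {"dp":[0.02,-0.007,0.0],"angular":[0,0,0.032],"fingers":1}
  ]
}}

```text
time: 14.7
tool_pos: [470.9, -106.2, 95.3]
tcp_rot: [-180.0, 0.1, 34.0]
ft_force: [-5.6, -4.1, 0.3]
finger_gap: -0.1
grip_force: 3.1
```

Emit:
{"api": "step_arm", "payload": {
  "targets": [
    {"dp":[0.002,0,0.0],"angular":[0,0,0.002],"fingers":1},
    {"dp":[0.004,-0.001,0.0],"angular":[0,0,0.004],"fingers":1},
    {"dp":[0.006,-0.002,0.0],"angular":[0,0,0.006],"fingers":1},
    {"dp":[0.008,-0.003,0.0],"angular":[0,0,0.008],"fingers":1},
    {"dp":[0.01,-0.003,0.0],"angular":[0,0,0.01],"fingers":1},
    {"dp":[0.01,-0.003,0.0],"angular":[0,0,0.01],"fingers":1},
    {"dp":[0.01,-0.003,0.0],"angular":[0,0,0.01],"fingers":1},
    {"dp":[0.01,-0.003,0.0],"angular":[0,0,0.01],"fingers":1}
  ]
}}

```text
time: 15.7
tool_pos: [471.7, -104.8, 95.1]
tcp_rot: [-179.9, 0.1, 32.2]
ft_force: [-7.0, -5.6, 2.6]
finger_gap: 0.1
grip_force: 4.3
```

Emit:
{"api": "step_arm", "payload": {
  "targets": [
    {"dp":[0.003,0,0.0],"angular":[0,0,0.003],"fingers":1},
    {"dp":[0.006,-0.001,0.0],"angular":[0,0,0.006],"fingers":1},
    {"dp":[0.009,-0.002,0.0],"angular":[0,0,0.009],"fingers":1},
    {"dp":[0.012,-0.003,0.0],"angular":[0,0,0.012],"fingers":1},
    {"dp":[0.015,-0.004,0.0],"angular":[0,0,0.015],"fingers":1},
    {"dp":[0.015,-0.004,0.0],"angular":[0,0,0.015],"fingers":1},
    {"dp":[0.015,-0.004,0.0],"angular":[0,0,0.015],"fingers":1},
    {"dp":[0.015,-0.004,0.0],"angular":[0,0,0.015],"fingers":1}
  ]
}}

```text
time: 16.7
tool_pos: [473.0, -102.8, 94.9]
tcp_rot: [-179.9, 0.2, 29.5]
ft_force: [-10.2, -6.7, 3.9]
finger_gap: -0.3
grip_force: 6.3
```

```bash
cat >> h.py <<'E'
def track(*L):
    """apply (dpx,dpy,dpz,ang) end rows of moves to the command"""
    c=cmd0()
    for a in L:
        y=np.radians(c[3]);c[0]+=200*(a[0]*np.cos(y)+a[1]*np.sin(y));c[1]+=200*(a[0]*np.sin(y)-a[1]*np.cos(y));c[2]-=200*a[2];c[3]-=180*a[3]
    json.dump(c,open('cmd.json','w'));return c
E
python3 - <<'E'
from h import *
s=sense();print(track((.02,-.007,0,.032),(.02,-.007,0,.032),(.01,-.003,0,.01),(.015,-.004,0,.015)),s['tool_pos'].round(2),s['joint_pos'].round(1))
c=np.array(cmd0());y=np.radians(c[3]);b=c.copy();b[:2]-=18*np.array([np.cos(y),np.sin(y)])
up=b.copy();up[2]=140
t=128.7;k=1;f=90
a=np.array(pose(k,t+13,140,yawof=f));tot=(a[3]-c[3])%360;print('turn',tot)
h1=up.copy();h1[3]+=50
rows([list(b-(b-c)*.5),list(b)]+lin(b,up,1)+lin(up,h1,5))
c=np.array(cmd0());m=np.r_[a[:3],c[3]+80];rows(lin(c,m,8))
c=np.array(cmd0());a[3]=c[3]+(a[3]-c[3])%360;d=a.copy();d[2]=97.5
n=int(np.ceil((a[3]-c[3])/10.3));print(n,a[3]-c[3]);L=lin(c,a,n);
for i,z in enumerate([130,115,102,97.5][:min(4,8-n+2)]): pass
L=L+[d]*(8-n)
for i in range(8): L[i]=list(L[i]);L[i][2]=[140,140,140,135,122,108,97.5,97.5][i]
rows(L)
rows([pose(k,t+d,97.5,yawof=f) for d in [12,8,4,0,-4,-11,-19,-28]])
rows([pose(k,t+d,97.5+(d+28)*.02,yawof=f) for d in range(-37,-101,-9)])
rows([pose(k,t+d,95.5,yawof=f) for d in (-107,-113,-119,-125,-130,-134,-138,-138)])
rows([pose(k,t-138-7*q,95.5,yawof=f) for q in (.15,.3,.45,.6,.75,.9,1,1)])
E
```

```text
[np.float64(474.91659043889103), np.float64(-102.26775619342081), 95.49200000000005, 29.548000000000005] [ 473.03 -102.76   94.88] [-1.820e+01 -4.000e+00  1.117e+02 -1.000e-01  7.260e+01  4.230e+01]
turn 202.152
[{"dp": [-0.045, 0.0, 0.0], "angular": [0, 0, 0.0], "fingers": 1}, {"dp": [-0.09, 0.0, 0.0], "angular": [0, 0, 0.0], "fingers": 1}, {"dp": [-0.09, 0.0, -0.223], "angular": [0, 0, 0.0], "fingers": 1}, {"dp": [-0.09, 0.0, -0.223], "angular": [0, 0, -0.056], "fingers": 1}, {"dp": [-0.09, 0.0, -0.223], "angular": [0, 0, -0.111], "fingers": 1}, {"dp": [-0.09, 0.0, -0.223], "angular": [0, 0, -0.167], "fingers": 1}, {"dp": [-0.09, 0.0, -0.223], "angular": [0, 0, -0.222], "fingers": 1}, {"dp": [-0.09, 0.0, -0.223], "angular": [0, 0, -0.278], "fingers": 1}]
[{"dp": [0.064, 0.075, 0.0], "angular": [0, 0, -0.056], "fingers": 1}, {"dp": [0.128, 0.15, 0.0], "angular": [0, 0, -0.111], "fingers": 1}, {"dp": [0.192, 0.224, 0.0], "angular": [0, 0, -0.167], "fingers": 1}, {"dp": [0.257, 0.299, 0.0], "angular": [0, 0, -0.222], "fingers": 1}, {"dp": [0.321, 0.374, 0.0], "angular": [0, 0, -0.278]
[... 2339 characters left out ...]
dp": [-0.14, 0.007, 0.003], "angular": [0, 0, 0.211], "fingers": 1}, {"dp": [-0.14, 0.007, 0.003], "angular": [0, 0, 0.211], "fingers": 1}]
[{"dp": [-0.004, 0.001, 0.0], "angular": [0, 0, 0.006], "fingers": 1}, {"dp": [-0.008, 0.003, 0.0], "angular": [0, 0, 0.011], "fingers": 1}, {"dp": [-0.011, 0.004, 0.0], "angular": [0, 0, 0.017], "fingers": 1}, {"dp": [-0.015, 0.005, 0.0], "angular": [0, 0, 0.023], "fingers": 1}, {"dp": [-0.019, 0.006, 0.0], "angular": [0, 0, 0.029], "fingers": 1}, {"dp": [-0.023, 0.008, 0.0], "angular": [0, 0, 0.035], "fingers": 1}, {"dp": [-0.025, 0.008, 0.0], "angular": [0, 0, 0.039], "fingers": 1}, {"dp": [-0.025, 0.008, 0.0], "angular": [0, 0, 0.039], "fingers": 1}]
```

Emit:
{"api": "step_arm", "payload": {
  "targets": [
    {"dp":[-0.045,0.0,0.0],"angular":[0,0,0.0],"fingers":1},
    {"dp":[-0.09,0.0,0.0],"angular":[0,0,0.0],"fingers":1},
    {"dp":[-0.09,0.0,-0.223],"angular":[0,0,0.0],"fingers":1},
    {"dp":[-0.09,0.0,-0.223],"angular":[0,0,-0.056],"fingers":1},
    {"dp":[-0.09,0.0,-0.223],"angular":[0,0,-0.111],"fingers":1},
    {"dp":[-0.09,0.0,-0.223],"angular":[0,0,-0.167],"fingers":1},
    {"dp":[-0.09,0.0,-0.223],"angular":[0,0,-0.222],"fingers":1},
    {"dp":[-0.09,0.0,-0.223],"angular":[0,0,-0.278],"fingers":1}
  ]
}}

```text
time: 17.7
tool_pos: [459.5, -110.7, 140.3]
tcp_rot: [180.0, -0.1, 79.9]
ft_force: [-0.2, -1.0, 0.5]
finger_gap: 0.1
grip_force: 0.0
```

Emit:
{"api": "step_arm", "payload": {
  "targets": [
    {"dp":[0.064,0.075,0.0],"angular":[0,0,-0.056],"fingers":1},
    {"dp":[0.128,0.15,0.0],"angular":[0,0,-0.111],"fingers":1},
    {"dp":[0.192,0.224,0.0],"angular":[0,0,-0.167],"fingers":1},
    {"dp":[0.257,0.299,0.0],"angular":[0,0,-0.222],"fingers":1},
    {"dp":[0.321,0.374,0.0],"angular":[0,0,-0.278],"fingers":1},
    {"dp":[0.385,0.449,0.0],"angular":[0,0,-0.333],"fingers":1},
    {"dp":[0.449,0.523,0.0],"angular":[0,0,-0.389],"fingers":1},
    {"dp":[0.513,0.598,0.0],"angular":[0,0,-0.444],"fingers":1}
  ]
}}

```text
time: 18.7
tool_pos: [596.1, -31.0, 140.2]
tcp_rot: [179.9, 0.0, 159.8]
ft_force: [0.2, 0.1, 0.0]
finger_gap: -0.2
grip_force: 0.0
```

Emit:
{"api": "step_arm", "payload": {
  "targets": [
    {"dp":[0.0,0.0,0.0],"angular":[0,0,-0.05],"fingers":1},
    {"dp":[0.0,0.0,0.0],"angular":[0,0,-0.1],"fingers":1},
    {"dp":[0.0,0.0,0.0],"angular":[0,0,-0.15],"fingers":1},
    {"dp":[0.0,0.0,0.025],"angular":[0,0,-0.201],"fingers":1},
    {"dp":[0.0,0.0,0.09],"angular":[0,0,-0.251],"fingers":1},
    {"dp":[0.0,0.0,0.16],"angular":[0,0,-0.301],"fingers":1},
    {"dp":[0.0,0.0,0.213],"angular":[0,0,-0.351],"fingers":1},
    {"dp":[0.0,0.0,0.213],"angular":[0,0,-0.401],"fingers":1}
  ]
}}

```text
time: 19.7
tool_pos: [594.6, -31.3, 96.2]
tcp_rot: [179.9, -0.0, -128.0]
ft_force: [-0.6, 0.9, 0.4]
finger_gap: -0.0
grip_force: 0.0
```

Emit:
{"api": "step_arm", "payload": {
  "targets": [
    {"dp":[-0.004,0.002,0.0],"angular":[0,0,0.005],"fingers":1},
    {"dp":[-0.018,0.006,0.0],"angular":[0,0,0.028],"fingers":1},
    {"dp":[-0.033,0.01,0.0],"angular":[0,0,0.05],"fingers":1},
    {"dp":[-0.047,0.013,0.0],"angular":[0,0,0.072],"fingers":1},
    {"dp":[-0.062,0.015,0.0],"angular":[0,0,0.094],"fingers":1},
    {"dp":[-0.089,0.015,0.0],"angular":[0,0,0.133],"fingers":1},
    {"dp":[-0.118,0.012,0.0],"angular":[0,0,0.178],"fingers":1},
    {"dp":[-0.151,0.004,0.0],"angular":[0,0,0.228],"fingers":1}
  ]
}}

```text
time: 20.7
tool_pos: [613.1, -7.4, 97.4]
tcp_rot: [180.0, -0.1, -169.9]
ft_force: [-2.2, -0.3, -0.4]
finger_gap: 0.1
grip_force: 1.3
```

Emit:
{"api": "step_arm", "payload": {
  "targets": [
    {"dp":[-0.033,0.01,0.001],"angular":[0,0,0.05],"fingers":1},
    {"dp":[-0.066,0.015,0.002],"angular":[0,0,0.1],"fingers":1},
    {"dp":[-0.1,0.014,0.003],"angular":[0,0,0.15],"fingers":1},
    {"dp":[-0.133,0.009,0.004],"angular":[0,0,0.2],"fingers":1},
    {"dp":[-0.165,-0.002,0.004],"angular":[0,0,0.25],"fingers":1},
    {"dp":[-0.195,-0.018,0.005],"angular":[0,0,0.3],"fingers":1},
    {"dp":[-0.222,-0.038,0.006],"angular":[0,0,0.35],"fingers":1},
    {"dp":[-0.246,-0.062,0.007],"angular":[0,0,0.4],"fingers":1}
  ]
}}

```text
time: 21.7
tool_pos: [664.1, -9.5, 95.8]
tcp_rot: [180.0, -0.1, 118.1]
ft_force: [-1.3, 3.8, -2.0]
finger_gap: 0.0
grip_force: 1.5
```

Emit:
{"api": "step_arm", "payload": {
  "targets": [
    {"dp":[-0.025,0.008,0.003],"angular":[0,0,0.039],"fingers":1},
    {"dp":[-0.047,0.013,0.003],"angular":[0,0,0.072],"fingers":1},
    {"dp":[-0.07,0.015,0.003],"angular":[0,0,0.105],"fingers":1},
    {"dp":[-0.092,0.015,0.003],"angular":[0,0,0.139],"fingers":1},
    {"dp":[-0.111,0.013,0.003],"angular":[0,0,0.166],"fingers":1},
    {"dp":[-0.126,0.011,0.003],"angular":[0,0,0.189],"fingers":1},
    {"dp":[-0.14,0.007,0.003],"angular":[0,0,0.211],"fingers":1},
    {"dp":[-0.14,0.007,0.003],"angular":[0,0,0.211],"fingers":1}
  ]
}}

```text
time: 22.7
tool_pos: [679.0, -34.1, 95.5]
tcp_rot: [180.0, -0.1, 80.5]
ft_force: [2.0, 2.3, -1.7]
finger_gap: -0.1
grip_force: 1.2
```

Emit:
{"api": "step_arm", "payload": {
  "targets": [
    {"dp":[-0.004,0.001,0.0],"angular":[0,0,0.006],"fingers":1},
    {"dp":[-0.008,0.003,0.0],"angular":[0,0,0.011],"fingers":1},
    {"dp":[-0.011,0.004,0.0],"angular":[0,0,0.017],"fingers":1},
    {"dp":[-0.015,0.005,0.0],"angular":[0,0,0.023],"fingers":1},
    {"dp":[-0.019,0.006,0.0],"angular":[0,0,0.029],"fingers":1},
    {"dp":[-0.023,0.008,0.0],"angular":[0,0,0.035],"fingers":1},
    {"dp":[-0.025,0.008,0.0],"angular":[0,0,0.039],"fingers":1},
    {"dp":[-0.025,0.008,0.0],"angular":[0,0,0.039],"fingers":1}
  ]
}}

```text
time: 23.7
tool_pos: [679.6, -39.9, 95.5]
tcp_rot: [180.0, 0.0, 73.6]
ft_force: [2.2, 1.8, -1.8]
finger_gap: 0.4
grip_force: 1.4
```

Emit:
{"api": "step_arm", "payload": {
  "targets": [
    {"dp":[-0.004,0.001,0.0],"angular":[0,0,0.006],"fingers":1},
    {"dp":[-0.008,0.003,0.0],"angular":[0,0,0.011],"fingers":1},
    {"dp":[-0.011,0.004,0.0],"angular":[0,0,0.017],"fingers":1},
    {"dp":[-0.015,0.005,0.0],"angular":[0,0,0.023],"fingers":1},
    {"dp":[-0.019,0.006,0.0],"angular":[0,0,0.029],"fingers":1},
    {"dp":[-0.023,0.008,0.0],"angular":[0,0,0.035],"fingers":1},
    {"dp":[-0.025,0.008,0.0],"angular":[0,0,0.039],"fingers":1},
    {"dp":[-0.025,0.008,0.0],"angular":[0,0,0.039],"fingers":1}
  ]
}}

```text
time: 24.7
tool_pos: [679.7, -45.2, 95.5]
tcp_rot: [-180.0, 0.0, 66.6]
ft_force: [0.8, 2.6, -2.8]
finger_gap: -0.0
grip_force: 1.4
```

Emit:
{"api": "step_arm", "payload": {
  "targets": [
    {"dp":[-0.004,0.001,0.0],"angular":[0,0,0.006],"fingers":1},
    {"dp":[-0.008,0.003,0.0],"angular":[0,0,0.011],"fingers":1},
    {"dp":[-0.011,0.004,0.0],"angular":[0,0,0.017],"fingers":1},
    {"dp":[-0.015,0.005,0.0],"angular":[0,0,0.023],"fingers":1},
    {"dp":[-0.019,0.006,0.0],"angular":[0,0,0.029],"fingers":1},
    {"dp":[-0.023,0.008,0.0],"angular":[0,0,0.035],"fingers":1},
    {"dp":[-0.025,0.008,0.0],"angular":[0,0,0.039],"fingers":1},
    {"dp":[-0.025,0.008,0.0],"angular":[0,0,0.039],"fingers":1}
  ]
}}

```text
time: 25.7
tool_pos: [679.2, -50.4, 95.5]
tcp_rot: [-180.0, 0.0, 59.6]
ft_force: [1.8, 2.5, -1.7]
finger_gap: 0.2
grip_force: 1.4
```

Emit:
{"api": "step_arm", "payload": {
  "targets": [
    {"dp":[-0.004,0.001,0.0],"angular":[0,0,0.006],"fingers":1},
    {"dp":[-0.008,0.003,0.0],"angular":[0,0,0.011],"fingers":1},
    {"dp":[-0.011,0.004,0.0],"angular":[0,0,0.017],"fingers":1},
    {"dp":[-0.015,0.005,0.0],"angular":[0,0,0.023],"fingers":1},
    {"dp":[-0.019,0.006,0.0],"angular":[0,0,0.029],"fingers":1},
    {"dp":[-0.023,0.008,0.0],"angular":[0,0,0.035],"fingers":1},
    {"dp":[-0.025,0.008,0.0],"angular":[0,0,0.039],"fingers":1},
    {"dp":[-0.025,0.008,0.0],"angular":[0,0,0.039],"fingers":1}
  ]
}}

```text
time: 26.7
tool_pos: [678.1, -55.5, 95.5]
tcp_rot: [180.0, -0.0, 52.6]
ft_force: [1.9, 2.7, -2.1]
finger_gap: -0.0
grip_force: 1.4
```

Emit:
{"api": "step_arm", "payload": {
  "targets": [
    {"dp":[-0.004,0.001,0.0],"angular":[0,0,0.006],"fingers":1},
    {"dp":[-0.008,0.003,0.0],"angular":[0,0,0.011],"fingers":1},
    {"dp":[-0.011,0.004,0.0],"angular":[0,0,0.017],"fingers":1},
    {"dp":[-0.015,0.005,0.0],"angular":[0,0,0.023],"fingers":1},
    {"dp":[-0.019,0.006,0.0],"angular":[0,0,0.029],"fingers":1},
    {"dp":[-0.023,0.008,0.0],"angular":[0,0,0.035],"fingers":1},
    {"dp":[-0.025,0.008,0.0],"angular":[0,0,0.039],"fingers":1},
    {"dp":[-0.025,0.008,0.0],"angular":[0,0,0.039],"fingers":1}
  ]
}}

```text
time: 27.7
tool_pos: [676.3, -60.4, 95.5]
tcp_rot: [180.0, 0.0, 45.6]
ft_force: [1.2, 1.4, -2.3]
finger_gap: 0.0
grip_force: 1.3
```

Emit:
{"api": "step_arm", "payload": {
  "targets": [
    {"dp":[-0.004,0.001,0.0],"angular":[0,0,0.006],"fingers":1},
    {"dp":[-0.008,0.003,0.0],"angular":[0,0,0.011],"fingers":1},
    {"dp":[-0.011,0.004,0.0],"angular":[0,0,0.017],"fingers":1},
    {"dp":[-0.015,0.005,0.0],"angular":[0,0,0.023],"fingers":1},
    {"dp":[-0.019,0.006,0.0],"angular":[0,0,0.029],"fingers":1},
    {"dp":[-0.023,0.008,0.0],"angular":[0,0,0.035],"fingers":1},
    {"dp":[-0.025,0.008,0.0],"angular":[0,0,0.039],"fingers":1},
    {"dp":[-0.025,0.008,0.0],"angular":[0,0,0.039],"fingers":1}
  ]
}}

```text
time: 28.7
tool_pos: [674.0, -65.0, 95.5]
tcp_rot: [180.0, -0.0, 38.5]
ft_force: [3.3, 3.2, -1.7]
finger_gap: -0.2
grip_force: 2.0
```

Emit:
{"api": "step_arm", "payload": {
  "targets": [
    {"dp":[-0.003,0.001,0.0],"angular":[0,0,0.004],"fingers":1},
    {"dp":[-0.006,0.002,0.0],"angular":[0,0,0.008],"fingers":1},
    {"dp":[-0.009,0.003,0.0],"angular":[0,0,0.012],"fingers":1},
    {"dp":[-0.012,0.004,0.0],"angular":[0,0,0.016],"fingers":1},
    {"dp":[-0.015,0.005,0.0],"angular":[0,0,0.02],"fingers":1},
    {"dp":[-0.018,0.005,0.0],"angular":[0,0,0.024],"fingers":1},
    {"dp":[-0.018,0.005,0.0],"angular":[0,0,0.024],"fingers":1},
    {"dp":[-0.018,0.005,0.0],"angular":[0,0,0.024],"fingers":1}
  ]
}}

```text
time: 29.7
tool_pos: [672.8, -67.4, 95.9]
tcp_rot: [180.0, -0.1, 34.2]
ft_force: [6.8, 5.9, -3.5]
finger_gap: -0.1
grip_force: 4.4
```

Emit:
{"api": "step_arm", "payload": {
  "targets": [
    {"dp":[-0.003,0.001,0.0],"angular":[0,0,0.003],"fingers":1},
    {"dp":[-0.006,0.001,0.0],"angular":[0,0,0.006],"fingers":1},
    {"dp":[-0.009,0.002,0.0],"angular":[0,0,0.009],"fingers":1},
    {"dp":[-0.012,0.003,0.0],"angular":[0,0,0.012],"fingers":1},
    {"dp":[-0.014,0.004,0.0],"angular":[0,0,0.014],"fingers":1},
    {"dp":[-0.014,0.004,0.0],"angular":[0,0,0.014],"fingers":1},
    {"dp":[-0.014,0.004,0.0],"angular":[0,0,0.014],"fingers":1},
    {"dp":[-0.014,0.004,0.0],"angular":[0,0,0.014],"fingers":1}
  ]
}}

```text
time: 30.7
tool_pos: [671.7, -69.1, 96.2]
tcp_rot: [179.9, -0.2, 31.7]
ft_force: [10.9, 7.4, -4.8]
finger_gap: -0.0
grip_force: 6.3
```

```bash
python3 - <<'E'
from h import *
S=studs(V)
for c in('scene','side'):
    p=camera_params(c);im=snapshot(c);h=cv2.cvtColor(im,cv2.COLOR_BGR2HSV)
    m=((h[...,0]<16)&(h[...,1]>200)&(h[...,2]>50)).astype(np.uint8)
    n,l,st,ce=cv2.connectedComponentsWithStats(m)
    for i in range(1,n):
        if st[i,4]<8: continue
        W=back(p,ce[i],103)[:2];d=np.linalg.norm(S-W,axis=1);k=d.argmin()
        if d[k]<60: print(c,k+1,st[i],d[k].round(1),np.degrees(np.arctan2(*(W-S[k])[::-1])).round(1))
    if c=='side': cv2.imwrite('pics/s2.png',cv2.resize(im[170:260,200:320],(800,600),interpolation=cv2.INTER_CUBIC))
print(track(*[(-.025,.008,0,.039)]*5,(-.018,.005,0,.024),(-.014,.004,0,.014)),sense()['joint_pos'].round(1))
E
```

```text
scene 2 [209 184  14   5  61] 31.6 -140.6
scene 3 [197 190   4   6  20] 39.3 129.2
scene 1 [250 202   4  11  31] 36.4 -55.9
scene 4 [229 215  15   6  65] 33.5 16.1
[np.float64(669.8712105235221), np.float64(-70.33730165618998), 95.49200000000005, 31.70800000000006] [-10.3  24.   80.1   0.1  75.7  48. ]
```

View pics/s2.png

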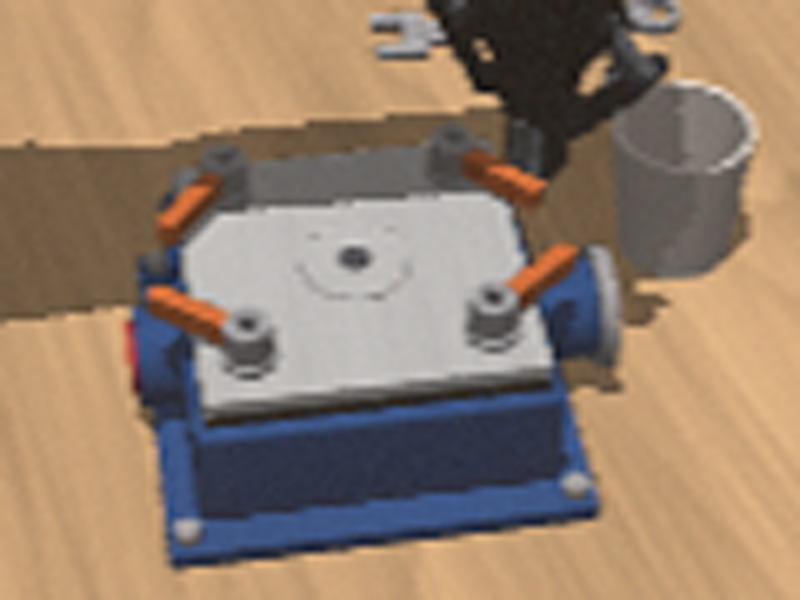

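```bash
python3 - <<'E'
from h import *
p=camera_params('side');f=lambda a:np.array(a)/6.667+[200,170]
S=studs(V)
for k,a,z in [(4,(572,250),110),(4,(493,291),113),(1,(540,186),107),(1,(450,130),113),(2,(163,228),110),(2,(222,152),113),(3,(152,292),106),(3,(247,320),109)]:
    W=back(p,f(a),z)[:2];d=W-S[k-1];print(k,W.round(1),d.round(1),np.linalg.norm(d).round(1),np.degrees(np.arctan2(d[1],d[0])).round(1))
E
```

```text
4 [ 660.6 -141.4] [45.6 10.5] 46.7 13.0
4 [ 615.9 -156.6] [ 0.8 -4.7] 4.8 -80.6
1 [665.3 -93.1] [ 28.5 -49.1] 56.8 -59.9
1 [637.6 -47.4] [ 0.9 -3.4] 3.5 -75.7
2 [490.5 -63.4] [-38.4 -41.1] 56.2 -133.1
2 [530.6 -25.3] [ 1.7 -2.9] 3.4 -59.7
3 [475.1 -98.1] [-32.1  32.1] 45.4 135.0
3 [ 509.  -132.5] [ 1.7 -2.3] 2.9 -53.3
```

```bash
python3 - <<'E'
from h import *
c=np.array(cmd0());y=np.radians(c[3]);b=c.copy();b[:2]+=18*np.array([np.cos(y),np.sin(y)])
up=b.copy();up[2]=135
t=18;k=4;f=90
a=np.array(pose(k,t+15,135,yawof=f));print(a,a[3]-c[3])
h1=up.copy();h1[3]+=50
rows([list(b-(b-c)*.5),list(b)]+lin(b,up,1)+lin(up,h1,5))
c=np.array(cmd0());d=a.copy();d[2]=97.5
rows(lin(c,a,5)+lin(a,d,2)+[d])
rows([pose(k,t+d,97.5,yawof=f) for d in [13,9,5,1,-3,-8,-15,-23]])
rows([pose(k,t+d,97.5+(d+28)*.02,yawof=f) for d in range(-32,-96,-9)])
rows([pose(k,t+d,95.5,yawof=f) for d in (-102,-109,-115,-121,-125,-129,-132,-132)])
E
```

```text
[ 639.92134878 -116.66211884  135.          123.        ] 91.29199999999994
[{"dp": [0.045, 0.0, 0.0], "angular": [0, 0, 0.0], "fingers": 1}, {"dp": [0.09, 0.0, 0.0], "angular": [0, 0, 0.0], "fingers": 1}, {"dp": [0.09, 0.0, -0.198], "angular": [0, 0, 0.0], "fingers": 1}, {"dp": [0.09, 0.0, -0.198], "angular": [0, 0, -0.056], "fingers": 1}, {"dp": [0.09, 0.0, -0.198], "angular": [0, 0, -0.111], "fingers": 1}, {"dp": [0.09, 0.0, -0.198], "angular": [0, 0, -0.167], "fingers": 1}, {"dp": [0.09, 0.0, -0.198], "angular": [0, 0, -0.222], "fingers": 1}, {"dp": [0.09, 0.0, -0.198], "angular": [0, 0, -0.278], "fingers": 1}]
[{"dp": [-0.062, -0.037, 0.0], "angular": [0, 0, -0.046], "fingers": 1}, {"dp": [-0.123, -0.074, 0.0], "angular": [0, 0, -0.092], "fingers": 1}, {"dp": [-0.185, -0.11, 0.0], "angular": [0, 0, -0.138], "fingers": 1}, {"dp": [-0.247, -0.147, 0.0], "angular": [0, 0, -0.183], "fingers": 1}, {"dp": [-0.309, -0.184, 0.0], "angular": [0, 0, -0.229], "fingers": 1}, {"dp": [-0.309, -0.184, 0.094], "angular": [0, 0, -0.229], "fingers": 1}, {"dp": [-0.309, -0.184, 0.188], "angular": 
[... 1103 characters left out ...]
038, 0.006], "angular": [0, 0, 0.35], "fingers": 1}, {"dp": [-0.245, -0.062, 0.007], "angular": [0, 0, 0.4], "fingers": 1}]
[{"dp": [-0.025, 0.008, 0.003], "angular": [0, 0, 0.039], "fingers": 1}, {"dp": [-0.051, 0.014, 0.003], "angular": [0, 0, 0.078], "fingers": 1}, {"dp": [-0.073, 0.015, 0.003], "angular": [0, 0, 0.111], "fingers": 1}, {"dp": [-0.096, 0.015, 0.003], "angular": [0, 0, 0.144], "fingers": 1}, {"dp": [-0.111, 0.013, 0.003], "angular": [0, 0, 0.167], "fingers": 1}, {"dp": [-0.126, 0.011, 0.003], "angular": [0, 0, 0.189], "fingers": 1}, {"dp": [-0.136, 0.008, 0.003], "angular": [0, 0, 0.205], "fingers": 1}, {"dp": [-0.136, 0.008, 0.003], "angular": [0, 0, 0.205], "fingers": 1}]
```

Emit:
{"api": "step_arm", "payload": {
  "targets": [
    {"dp":[0.045,0.0,0.0],"angular":[0,0,0.0],"fingers":1},
    {"dp":[0.09,0.0,0.0],"angular":[0,0,0.0],"fingers":1},
    {"dp":[0.09,0.0,-0.198],"angular":[0,0,0.0],"fingers":1},
    {"dp":[0.09,0.0,-0.198],"angular":[0,0,-0.056],"fingers":1},
    {"dp":[0.09,0.0,-0.198],"angular":[0,0,-0.111],"fingers":1},
    {"dp":[0.09,0.0,-0.198],"angular":[0,0,-0.167],"fingers":1},
    {"dp":[0.09,0.0,-0.198],"angular":[0,0,-0.222],"fingers":1},
    {"dp":[0.09,0.0,-0.198],"angular":[0,0,-0.278],"fingers":1}
  ]
}}

```text
time: 31.8
tool_pos: [685.2, -61.5, 135.2]
tcp_rot: [-180.0, 0.1, 82.0]
ft_force: [0.1, -0.3, 0.1]
finger_gap: 0.5
grip_force: 0.0
```

Emit:
{"api": "step_arm", "payload": {
  "targets": [
    {"dp":[-0.062,-0.037,0.0],"angular":[0,0,-0.046],"fingers":1},
    {"dp":[-0.123,-0.074,0.0],"angular":[0,0,-0.092],"fingers":1},
    {"dp":[-0.185,-0.11,0.0],"angular":[0,0,-0.138],"fingers":1},
    {"dp":[-0.247,-0.147,0.0],"angular":[0,0,-0.183],"fingers":1},
    {"dp":[-0.309,-0.184,0.0],"angular":[0,0,-0.229],"fingers":1},
    {"dp":[-0.309,-0.184,0.094],"angular":[0,0,-0.229],"fingers":1},
    {"dp":[-0.309,-0.184,0.188],"angular":[0,0,-0.229],"fingers":1},
    {"dp":[-0.309,-0.184,0.188],"angular":[0,0,-0.229],"fingers":1}
  ]
}}

```text
time: 32.8
tool_pos: [637.8, -115.7, 93.6]
tcp_rot: [-179.8, -0.3, 122.9]
ft_force: [-0.0, 0.7, -0.4]
finger_gap: -0.1
grip_force: 0.0
```

Emit:
{"api": "step_arm", "payload": {
  "targets": [
    {"dp":[-0.007,0.003,0.0],"angular":[0,0,0.011],"fingers":1},
    {"dp":[-0.021,0.008,0.0],"angular":[0,0,0.033],"fingers":1},
    {"dp":[-0.036,0.011,0.0],"angular":[0,0,0.055],"fingers":1},
    {"dp":[-0.05,0.014,0.0],"angular":[0,0,0.078],"fingers":1},
    {"dp":[-0.065,0.015,0.0],"angular":[0,0,0.1],"fingers":1},
    {"dp":[-0.084,0.016,0.0],"angular":[0,0,0.128],"fingers":1},
    {"dp":[-0.11,0.014,0.0],"angular":[0,0,0.166],"fingers":1},
    {"dp":[-0.14,0.007,0.0],"angular":[0,0,0.211],"fingers":1}
  ]
}}

```text
time: 33.8
tool_pos: [656.9, -138.7, 98.1]
tcp_rot: [180.0, -0.0, 84.7]
ft_force: [0.1, 1.9, -1.4]
finger_gap: 0.1
grip_force: 1.3
```

Emit:
{"api": "step_arm", "payload": {
  "targets": [
    {"dp":[-0.032,0.01,0.0],"angular":[0,0,0.05],"fingers":1},
    {"dp":[-0.065,0.015,0.001],"angular":[0,0,0.1],"fingers":1},
    {"dp":[-0.099,0.015,0.002],"angular":[0,0,0.15],"fingers":1},
    {"dp":[-0.132,0.009,0.003],"angular":[0,0,0.2],"fingers":1},
    {"dp":[-0.164,-0.002,0.004],"angular":[0,0,0.25],"fingers":1},
    {"dp":[-0.194,-0.018,0.005],"angular":[0,0,0.3],"fingers":1},
    {"dp":[-0.222,-0.038,0.006],"angular":[0,0,0.35],"fingers":1},
    {"dp":[-0.245,-0.062,0.007],"angular":[0,0,0.4],"fingers":1}
  ]
}}

```text
time: 34.8
tool_pos: [641.0, -187.3, 97.1]
tcp_rot: [179.9, -0.1, 12.6]
ft_force: [4.2, -1.6, -1.6]
finger_gap: 0.3
grip_force: 1.5
```

Emit:
{"api": "step_arm", "payload": {
  "targets": [
    {"dp":[-0.025,0.008,0.003],"angular":[0,0,0.039],"fingers":1},
    {"dp":[-0.051,0.014,0.003],"angular":[0,0,0.078],"fingers":1},
    {"dp":[-0.073,0.015,0.003],"angular":[0,0,0.111],"fingers":1},
    {"dp":[-0.096,0.015,0.003],"angular":[0,0,0.144],"fingers":1},
    {"dp":[-0.111,0.013,0.003],"angular":[0,0,0.167],"fingers":1},
    {"dp":[-0.126,0.011,0.003],"angular":[0,0,0.189],"fingers":1},
    {"dp":[-0.136,0.008,0.003],"angular":[0,0,0.205],"fingers":1},
    {"dp":[-0.136,0.008,0.003],"angular":[0,0,0.205],"fingers":1}
  ]
}}

```text
time: 35.8
tool_pos: [614.5, -195.1, 96.4]
tcp_rot: [-180.0, -0.1, -24.0]
ft_force: [2.6, -1.5, -1.0]
finger_gap: -0.0
grip_force: 1.3
```

Emit:
{"api": "step_arm", "payload": {
  "targets": [
    {"dp":[-0.004,0.001,0.0],"angular":[0,0,0.006],"fingers":1},
    {"dp":[-0.008,0.003,0.0],"angular":[0,0,0.011],"fingers":1},
    {"dp":[-0.011,0.004,0.0],"angular":[0,0,0.017],"fingers":1},
    {"dp":[-0.015,0.005,0.0],"angular":[0,0,0.023],"fingers":1},
    {"dp":[-0.019,0.006,0.0],"angular":[0,0,0.029],"fingers":1},
    {"dp":[-0.023,0.008,0.0],"angular":[0,0,0.035],"fingers":1},
    {"dp":[-0.025,0.008,0.0],"angular":[0,0,0.039],"fingers":1},
    {"dp":[-0.025,0.008,0.0],"angular":[0,0,0.039],"fingers":1}
  ]
}}

```text
time: 36.8
tool_pos: [608.2, -194.3, 95.5]
tcp_rot: [180.0, 0.0, -30.9]
ft_force: [3.2, -1.7, -0.8]
finger_gap: -0.1
grip_force: 1.3
```

Emit:
{"api": "step_arm", "payload": {
  "targets": [
    {"dp":[-0.004,0.001,0.0],"angular":[0,0,0.006],"fingers":1},
    {"dp":[-0.008,0.003,0.0],"angular":[0,0,0.011],"fingers":1},
    {"dp":[-0.011,0.004,0.0],"angular":[0,0,0.017],"fingers":1},
    {"dp":[-0.015,0.005,0.0],"angular":[0,0,0.023],"fingers":1},
    {"dp":[-0.019,0.006,0.0],"angular":[0,0,0.029],"fingers":1},
    {"dp":[-0.023,0.008,0.0],"angular":[0,0,0.035],"fingers":1},
    {"dp":[-0.025,0.008,0.0],"angular":[0,0,0.039],"fingers":1},
    {"dp":[-0.025,0.008,0.0],"angular":[0,0,0.039],"fingers":1}
  ]
}}

```text
time: 37.8
tool_pos: [603.2, -193.1, 95.5]
tcp_rot: [-180.0, -0.0, -38.0]
ft_force: [1.9, -1.7, -0.2]
finger_gap: 0.0
grip_force: 1.3
```

Emit:
{"api": "step_arm", "payload": {
  "targets": [
    {"dp":[-0.004,0.001,0.0],"angular":[0,0,0.006],"fingers":1},
    {"dp":[-0.008,0.003,0.0],"angular":[0,0,0.011],"fingers":1},
    {"dp":[-0.011,0.004,0.0],"angular":[0,0,0.017],"fingers":1},
    {"dp":[-0.015,0.005,0.0],"angular":[0,0,0.023],"fingers":1},
    {"dp":[-0.019,0.006,0.0],"angular":[0,0,0.029],"fingers":1},
    {"dp":[-0.023,0.008,0.0],"angular":[0,0,0.035],"fingers":1},
    {"dp":[-0.025,0.008,0.0],"angular":[0,0,0.039],"fingers":1},
    {"dp":[-0.025,0.008,0.0],"angular":[0,0,0.039],"fingers":1}
  ]
}}

```text
time: 38.8
tool_pos: [598.5, -191.7, 95.7]
tcp_rot: [-180.0, -0.1, -45.0]
ft_force: [3.9, -2.6, -0.5]
finger_gap: -0.2
grip_force: 2.7
```

Emit:
{"api": "step_arm", "payload": {
  "targets": [
    {"dp":[-0.003,0.001,0.0],"angular":[0,0,0.004],"fingers":1},
    {"dp":[-0.006,0.002,0.0],"angular":[0,0,0.008],"fingers":1},
    {"dp":[-0.009,0.003,0.0],"angular":[0,0,0.012],"fingers":1},
    {"dp":[-0.012,0.004,0.0],"angular":[0,0,0.016],"fingers":1},
    {"dp":[-0.015,0.005,0.0],"angular":[0,0,0.02],"fingers":1},
    {"dp":[-0.018,0.005,0.0],"angular":[0,0,0.024],"fingers":1},
    {"dp":[-0.018,0.005,0.0],"angular":[0,0,0.024],"fingers":1},
    {"dp":[-0.018,0.005,0.0],"angular":[0,0,0.024],"fingers":1}
  ]
}}

```text
time: 39.8
tool_pos: [595.8, -190.7, 96.2]
tcp_rot: [-180.0, -0.2, -49.3]
ft_force: [6.0, -6.7, -1.4]
finger_gap: -0.1
grip_force: 4.5
```

Emit:
{"api": "step_arm", "payload": {
  "targets": [
    {"dp":[-0.003,0.001,0.0],"angular":[0,0,0.003],"fingers":1},
    {"dp":[-0.006,0.001,0.0],"angular":[0,0,0.006],"fingers":1},
    {"dp":[-0.009,0.002,0.0],"angular":[0,0,0.009],"fingers":1},
    {"dp":[-0.012,0.003,0.0],"angular":[0,0,0.012],"fingers":1},
    {"dp":[-0.014,0.004,0.0],"angular":[0,0,0.014],"fingers":1},
    {"dp":[-0.014,0.004,0.0],"angular":[0,0,0.014],"fingers":1},
    {"dp":[-0.014,0.004,0.0],"angular":[0,0,0.014],"fingers":1},
    {"dp":[-0.014,0.004,0.0],"angular":[0,0,0.014],"fingers":1}
  ]
}}

```text
time: 40.8
tool_pos: [593.9, -189.9, 96.6]
tcp_rot: [-180.0, -0.3, -51.9]
ft_force: [8.0, -9.5, -1.0]
finger_gap: 0.2
grip_force: 5.9
```

```bash
python3 - <<'E'
from h import *
s=sense();print(track(*[(-.025,.008,0,.039)]*3,(-.018,.005,0,.024),(-.014,.004,0,.014)),s['tool_pos'].round(1),s['tcp_rot'].round(1),s['joint_pos'].round(1),s['ft_force'])
c=np.array(cmd0());y=np.radians(c[3]);b=c.copy();b[:2]+=18*np.array([np.cos(y),np.sin(y)])
up=b.copy();up[2]=135
t=221.4;k=2;f=-90
a=np.array(pose(k,t+13,135,yawof=f));tot=(a[3]-c[3])%360;print(a,tot,c)
h1=up.copy();h1[3]+=50
rows([list(b-(b-c)*.5),list(b)]+lin(b,up,1)+lin(up,h1,5))
c=np.array(cmd0());m=np.r_[a[:3],c[3]+80];m[:2]=c[:2]+(a[:2]-c[:2])*.8;rows(lin(c,m,8))
c=np.array(cmd0());a[3]=c[3]+(a[3]-c[3])%360;print(a[3]-c[3]);d=a.copy();d[2]=97.5
L=lin(c,a,7)+[list(a)]
for i in range(8): L[i][2]=[135,135,135,135,122,108,97.5,97.5][i]
rows(L)
rows([pose(k,t+d,97.5,yawof=f) for d in [12,8,4,0,-4,-11,-19,-28]])
rows([pose(k,t+d,97.5+(d+28)*.02,yawof=f) for d in range(-37,-101,-9)])
rows([pose(k,t+d,95.5,yawof=f) for d in (-107,-113,-119,-125,-130,-134,-136,-136)])
rows([pose(k,t-136-7*q,95.5,yawof=f) for q in (.15,.3,.45,.6,.75,.9,1,1)])
E
```

```text
[np.float64(592.5853404108033), np.float64(-187.87332111843833), 95.49200000000005, -51.81199999999994] [ 593.9 -189.9   96.6] [-180.    -0.3  -51.9] [-2.240e+01  1.640e+01  8.940e+01 -1.000e-01  7.390e+01  1.195e+02] [ 7.95903777 -9.46121983 -0.9573944 ]
[518.63096927 -64.19540741 135.         144.4       ] 196.21199999999993 [ 592.58534041 -187.87332112   95.492       -51.812     ]
[{"dp": [0.045, 0.0, 0.0], "angular": [0, 0, 0.0], "fingers": 1}, {"dp": [0.09, 0.0, 0.0], "angular": [0, 0, 0.0], "fingers": 1}, {"dp": [0.09, 0.0, -0.198], "angular": [0, 0, 0.0], "fingers": 1}, {"dp": [0.09, 0.0, -0.198], "angular": [0, 0, -0.056], "fingers": 1}, {"dp": [0.09, 0.0, -0.198], "angular": [0, 0, -0.111], "fingers": 1}, {"dp": [0.09, 0.0, -0.198], "angular": [0, 0, -0.167], "fingers": 1}, {"dp": [0.09, 0.0, -0.198], "angular": [0, 0, -0.222], "fingers": 1}, {"dp": [0.09, 0.0, -0.198], "angular": [0, 0, -0.278], "fingers": 1}]
[{"dp": [-0.045, -0.068, 0.0], "angular": [0, 0, -0.056], "fingers": 1}, {"dp": [-0.089, -0.135, 0.0], "angular": [0, 0, -0.111], "fingers": 1}, {"dp": [-0.134, -0.20
[... 2552 characters left out ...]
{"dp": [0.133, -0.009, 0.003], "angular": [0, 0, 0.2], "fingers": 1}, {"dp": [0.133, -0.009, 0.003], "angular": [0, 0, 0.2], "fingers": 1}]
[{"dp": [0.003, -0.001, 0.0], "angular": [0, 0, 0.006], "fingers": 1}, {"dp": [0.007, -0.003, 0.0], "angular": [0, 0, 0.011], "fingers": 1}, {"dp": [0.011, -0.004, 0.0], "angular": [0, 0, 0.017], "fingers": 1}, {"dp": [0.015, -0.005, 0.0], "angular": [0, 0, 0.023], "fingers": 1}, {"dp": [0.018, -0.006, 0.0], "angular": [0, 0, 0.029], "fingers": 1}, {"dp": [0.022, -0.007, 0.0], "angular": [0, 0, 0.035], "fingers": 1}, {"dp": [0.025, -0.008, 0.0], "angular": [0, 0, 0.039], "fingers": 1}, {"dp": [0.025, -0.008, 0.0], "angular": [0, 0, 0.039], "fingers": 1}]
```

Emit:
{"api": "step_arm", "payload": {
  "targets": [
    {"dp":[0.045,0.0,0.0],"angular":[0,0,0.0],"fingers":1},
    {"dp":[0.09,0.0,0.0],"angular":[0,0,0.0],"fingers":1},
    {"dp":[0.09,0.0,-0.198],"angular":[0,0,0.0],"fingers":1},
    {"dp":[0.09,0.0,-0.198],"angular":[0,0,-0.056],"fingers":1},
    {"dp":[0.09,0.0,-0.198],"angular":[0,0,-0.111],"fingers":1},
    {"dp":[0.09,0.0,-0.198],"angular":[0,0,-0.167],"fingers":1},
    {"dp":[0.09,0.0,-0.198],"angular":[0,0,-0.222],"fingers":1},
    {"dp":[0.09,0.0,-0.198],"angular":[0,0,-0.278],"fingers":1}
  ]
}}

```text
time: 41.8
tool_pos: [602.9, -201.7, 134.3]
tcp_rot: [-179.9, 0.1, -1.5]
ft_force: [0.3, -0.1, -0.0]
finger_gap: 0.3
grip_force: 0.0
```

Emit:
{"api": "step_arm", "payload": {
  "targets": [
    {"dp":[-0.045,-0.068,0.0],"angular":[0,0,-0.056],"fingers":1},
    {"dp":[-0.089,-0.135,0.0],"angular":[0,0,-0.111],"fingers":1},
    {"dp":[-0.134,-0.203,0.0],"angular":[0,0,-0.167],"fingers":1},
    {"dp":[-0.179,-0.27,0.0],"angular":[0,0,-0.222],"fingers":1},
    {"dp":[-0.223,-0.338,0.0],"angular":[0,0,-0.278],"fingers":1},
    {"dp":[-0.268,-0.405,0.0],"angular":[0,0,-0.333],"fingers":1},
    {"dp":[-0.313,-0.473,0.0],"angular":[0,0,-0.389],"fingers":1},
    {"dp":[-0.357,-0.541,0.0],"angular":[0,0,-0.444],"fingers":1}
  ]
}}

```text
time: 42.8
tool_pos: [534.6, -91.0, 134.5]
tcp_rot: [-179.9, -0.0, 78.5]
ft_force: [0.3, 0.1, -0.4]
finger_gap: 0.1
grip_force: 0.0
```

Emit:
{"api": "step_arm", "payload": {
  "targets": [
    {"dp":[0.017,-0.016,0.0],"angular":[0,0,-0.053],"fingers":1},
    {"dp":[0.033,-0.032,0.0],"angular":[0,0,-0.105],"fingers":1},
    {"dp":[0.05,-0.048,0.0],"angular":[0,0,-0.158],"fingers":1},
    {"dp":[0.067,-0.064,0.0],"angular":[0,0,-0.21],"fingers":1},
    {"dp":[0.083,-0.08,0.065],"angular":[0,0,-0.263],"fingers":1},
    {"dp":[0.1,-0.096,0.135],"angular":[0,0,-0.315],"fingers":1},
    {"dp":[0.117,-0.112,0.188],"angular":[0,0,-0.368],"fingers":1},
    {"dp":[0.117,-0.112,0.188],"angular":[0,0,-0.368],"fingers":1}
  ]
}}

```text
time: 43.8
tool_pos: [517.0, -63.6, 96.0]
tcp_rot: [-179.9, -0.2, 144.3]
ft_force: [0.3, -0.2, 0.2]
finger_gap: 0.1
grip_force: 0.0
```

Emit:
{"api": "step_arm", "payload": {
  "targets": [
    {"dp":[0.003,-0.001,0.0],"angular":[0,0,0.005],"fingers":1},
    {"dp":[0.017,-0.006,0.0],"angular":[0,0,0.028],"fingers":1},
    {"dp":[0.032,-0.01,0.0],"angular":[0,0,0.05],"fingers":1},
    {"dp":[0.047,-0.013,0.0],"angular":[0,0,0.072],"fingers":1},
    {"dp":[0.062,-0.015,0.0],"angular":[0,0,0.094],"fingers":1},
    {"dp":[0.088,-0.015,0.0],"angular":[0,0,0.133],"fingers":1},
    {"dp":[0.118,-0.012,0.0],"angular":[0,0,0.178],"fingers":1},
    {"dp":[0.151,-0.003,0.0],"angular":[0,0,0.228],"fingers":1}
  ]
}}

```text
time: 44.8
tool_pos: [494.2, -47.7, 98.3]
tcp_rot: [179.9, 0.1, 102.8]
ft_force: [1.8, -3.2, -2.2]
finger_gap: -0.1
grip_force: 1.3
```

Emit:
{"api": "step_arm", "payload": {
  "targets": [
    {"dp":[0.032,-0.01,0.001],"angular":[0,0,0.05],"fingers":1},
    {"dp":[0.065,-0.015,0.002],"angular":[0,0,0.1],"fingers":1},
    {"dp":[0.099,-0.015,0.003],"angular":[0,0,0.15],"fingers":1},
    {"dp":[0.132,-0.009,0.004],"angular":[0,0,0.2],"fingers":1},
    {"dp":[0.164,0.002,0.004],"angular":[0,0,0.25],"fingers":1},
    {"dp":[0.194,0.018,0.005],"angular":[0,0,0.3],"fingers":1},
    {"dp":[0.221,0.038,0.006],"angular":[0,0,0.35],"fingers":1},
    {"dp":[0.245,0.062,0.007],"angular":[0,0,0.4],"fingers":1}
  ]
}}

```text
time: 45.8
tool_pos: [493.8, 3.3, 96.0]
tcp_rot: [-180.0, 0.1, 30.8]
ft_force: [-2.3, -0.9, -1.8]
finger_gap: 0.0
grip_force: 1.4
```

Emit:
{"api": "step_arm", "payload": {
  "targets": [
    {"dp":[0.025,-0.008,0.003],"angular":[0,0,0.039],"fingers":1},
    {"dp":[0.047,-0.013,0.003],"angular":[0,0,0.072],"fingers":1},
    {"dp":[0.069,-0.015,0.003],"angular":[0,0,0.105],"fingers":1},
    {"dp":[0.092,-0.015,0.003],"angular":[0,0,0.139],"fingers":1},
    {"dp":[0.111,-0.013,0.003],"angular":[0,0,0.166],"fingers":1},
    {"dp":[0.125,-0.011,0.003],"angular":[0,0,0.189],"fingers":1},
    {"dp":[0.133,-0.009,0.003],"angular":[0,0,0.2],"fingers":1},
    {"dp":[0.133,-0.009,0.003],"angular":[0,0,0.2],"fingers":1}
  ]
}}

```text
time: 46.8
tool_pos: [516.0, 18.8, 95.5]
tcp_rot: [180.0, 0.0, -4.7]
ft_force: [-2.4, 0.4, -0.6]
finger_gap: 0.1
grip_force: 1.1
```

Emit:
{"api": "step_arm", "payload": {
  "targets": [
    {"dp":[0.003,-0.001,0.0],"angular":[0,0,0.006],"fingers":1},
    {"dp":[0.007,-0.003,0.0],"angular":[0,0,0.011],"fingers":1},
    {"dp":[0.011,-0.004,0.0],"angular":[0,0,0.017],"fingers":1},
    {"dp":[0.015,-0.005,0.0],"angular":[0,0,0.023],"fingers":1},
    {"dp":[0.018,-0.006,0.0],"angular":[0,0,0.029],"fingers":1},
    {"dp":[0.022,-0.007,0.0],"angular":[0,0,0.035],"fingers":1},
    {"dp":[0.025,-0.008,0.0],"angular":[0,0,0.039],"fingers":1},
    {"dp":[0.025,-0.008,0.0],"angular":[0,0,0.039],"fingers":1}
  ]
}}

```text
time: 47.8
tool_pos: [521.4, 20.0, 95.5]
tcp_rot: [180.0, -0.0, -11.7]
ft_force: [-2.3, -0.4, -0.8]
finger_gap: -0.0
grip_force: 1.1
```

Emit:
{"api": "step_arm", "payload": {
  "targets": [
    {"dp":[0.003,-0.001,0.0],"angular":[0,0,0.006],"fingers":1},
    {"dp":[0.007,-0.003,0.0],"angular":[0,0,0.011],"fingers":1},
    {"dp":[0.011,-0.004,0.0],"angular":[0,0,0.017],"fingers":1},
    {"dp":[0.015,-0.005,0.0],"angular":[0,0,0.023],"fingers":1},
    {"dp":[0.018,-0.006,0.0],"angular":[0,0,0.029],"fingers":1},
    {"dp":[0.022,-0.007,0.0],"angular":[0,0,0.035],"fingers":1},
    {"dp":[0.025,-0.008,0.0],"angular":[0,0,0.039],"fingers":1},
    {"dp":[0.025,-0.008,0.0],"angular":[0,0,0.039],"fingers":1}
  ]
}}

```text
time: 48.8
tool_pos: [526.6, 20.6, 95.5]
tcp_rot: [180.0, -0.0, -18.7]
ft_force: [-2.3, 0.9, -1.7]
finger_gap: 0.2
grip_force: 1.1
```

Emit:
{"api": "step_arm", "payload": {
  "targets": [
    {"dp":[0.003,-0.001,0.0],"angular":[0,0,0.006],"fingers":1},
    {"dp":[0.007,-0.003,0.0],"angular":[0,0,0.011],"fingers":1},
    {"dp":[0.011,-0.004,0.0],"angular":[0,0,0.017],"fingers":1},
    {"dp":[0.015,-0.005,0.0],"angular":[0,0,0.023],"fingers":1},
    {"dp":[0.018,-0.006,0.0],"angular":[0,0,0.029],"fingers":1},
    {"dp":[0.022,-0.007,0.0],"angular":[0,0,0.035],"fingers":1},
    {"dp":[0.025,-0.008,0.0],"angular":[0,0,0.039],"fingers":1},
    {"dp":[0.025,-0.008,0.0],"angular":[0,0,0.039],"fingers":1}
  ]
}}

```text
time: 49.8
tool_pos: [531.8, 20.5, 95.5]
tcp_rot: [180.0, 0.0, -25.7]
ft_force: [-2.3, 2.4, -2.2]
finger_gap: 0.2
grip_force: 1.2
```

Emit:
{"api": "step_arm", "payload": {
  "targets": [
    {"dp":[0.003,-0.001,0.0],"angular":[0,0,0.006],"fingers":1},
    {"dp":[0.007,-0.003,0.0],"angular":[0,0,0.011],"fingers":1},
    {"dp":[0.011,-0.004,0.0],"angular":[0,0,0.017],"fingers":1},
    {"dp":[0.015,-0.005,0.0],"angular":[0,0,0.023],"fingers":1},
    {"dp":[0.018,-0.006,0.0],"angular":[0,0,0.029],"fingers":1},
    {"dp":[0.022,-0.007,0.0],"angular":[0,0,0.035],"fingers":1},
    {"dp":[0.025,-0.008,0.0],"angular":[0,0,0.039],"fingers":1},
    {"dp":[0.025,-0.008,0.0],"angular":[0,0,0.039],"fingers":1}
  ]
}}

```text
time: 50.8
tool_pos: [537.0, 19.7, 95.5]
tcp_rot: [180.0, -0.0, -32.7]
ft_force: [-1.7, 1.4, -1.9]
finger_gap: -0.0
grip_force: 1.2
```

Emit:
{"api": "step_arm", "payload": {
  "targets": [
    {"dp":[0.003,-0.001,0.0],"angular":[0,0,0.006],"fingers":1},
    {"dp":[0.007,-0.003,0.0],"angular":[0,0,0.011],"fingers":1},
    {"dp":[0.011,-0.004,0.0],"angular":[0,0,0.017],"fingers":1},
    {"dp":[0.015,-0.005,0.0],"angular":[0,0,0.023],"fingers":1},
    {"dp":[0.018,-0.006,0.0],"angular":[0,0,0.029],"fingers":1},
    {"dp":[0.022,-0.007,0.0],"angular":[0,0,0.035],"fingers":1},
    {"dp":[0.025,-0.008,0.0],"angular":[0,0,0.039],"fingers":1},
    {"dp":[0.025,-0.008,0.0],"angular":[0,0,0.039],"fingers":1}
  ]
}}

```text
time: 51.8
tool_pos: [542.1, 18.4, 95.5]
tcp_rot: [-180.0, -0.0, -39.8]
ft_force: [-1.4, 1.7, -2.3]
finger_gap: -0.4
grip_force: 1.2
```

Emit:
{"api": "step_arm", "payload": {
  "targets": [
    {"dp":[0.003,-0.001,0.0],"angular":[0,0,0.006],"fingers":1},
    {"dp":[0.007,-0.003,0.0],"angular":[0,0,0.011],"fingers":1},
    {"dp":[0.011,-0.004,0.0],"angular":[0,0,0.017],"fingers":1},
    {"dp":[0.015,-0.005,0.0],"angular":[0,0,0.023],"fingers":1},
    {"dp":[0.018,-0.006,0.0],"angular":[0,0,0.029],"fingers":1},
    {"dp":[0.022,-0.007,0.0],"angular":[0,0,0.035],"fingers":1},
    {"dp":[0.025,-0.008,0.0],"angular":[0,0,0.039],"fingers":1},
    {"dp":[0.025,-0.008,0.0],"angular":[0,0,0.039],"fingers":1}
  ]
}}

```text
time: 52.8
tool_pos: [546.5, 17.3, 95.3]
tcp_rot: [-180.0, 0.1, -46.8]
ft_force: [-4.0, 6.1, -1.2]
finger_gap: 0.0
grip_force: 3.9
```

Emit:
{"api": "step_arm", "payload": {
  "targets": [
    {"dp":[0.003,0,0.0],"angular":[0,0,0.003],"fingers":1},
    {"dp":[0.006,-0.001,0.0],"angular":[0,0,0.006],"fingers":1},
    {"dp":[0.009,-0.002,0.0],"angular":[0,0,0.009],"fingers":1},
    {"dp":[0.012,-0.003,0.0],"angular":[0,0,0.012],"fingers":1},
    {"dp":[0.014,-0.004,0.0],"angular":[0,0,0.014],"fingers":1},
    {"dp":[0.014,-0.004,0.0],"angular":[0,0,0.014],"fingers":1},
    {"dp":[0.014,-0.004,0.0],"angular":[0,0,0.014],"fingers":1},
    {"dp":[0.014,-0.004,0.0],"angular":[0,0,0.014],"fingers":1}
  ]
}}

```text
time: 53.8
tool_pos: [548.5, 16.6, 95.2]
tcp_rot: [180.0, 0.2, -49.3]
ft_force: [-6.2, 9.0, 1.5]
finger_gap: -0.2
grip_force: 5.6
```

Emit:
{"api": "step_arm", "payload": {
  "targets": [
    {"dp":[0.002,0,0.0],"angular":[0,0,0.002],"fingers":1},
    {"dp":[0.004,-0.001,0.0],"angular":[0,0,0.004],"fingers":1},
    {"dp":[0.006,-0.001,0.0],"angular":[0,0,0.006],"fingers":1},
    {"dp":[0.006,-0.001,0.0],"angular":[0,0,0.006],"fingers":1},
    {"dp":[0.006,-0.001,0.0],"angular":[0,0,0.006],"fingers":1},
    {"dp":[0.006,-0.001,0.0],"angular":[0,0,0.006],"fingers":1},
    {"dp":[0.006,-0.001,0.0],"angular":[0,0,0.006],"fingers":1},
    {"dp":[0.006,-0.001,0.0],"angular":[0,0,0.006],"fingers":1}
  ]
}}

```text
time: 54.8
tool_pos: [549.3, 16.1, 95.1]
tcp_rot: [180.0, 0.2, -50.4]
ft_force: [-6.0, 11.6, 1.7]
finger_gap: -0.2
grip_force: 6.5
```

Emit:
{"api": "step_arm", "payload": {
  "targets": [
    {"dp":[-0.045,0.0,0.0],"angular":[0,0,0.0],"fingers":1},
    {"dp":[-0.09,0.0,0.0],"angular":[0,0,0.0],"fingers":1},
    {"dp":[-0.09,0.0,-0.2],"angular":[0,0,0.0],"fingers":1},
    {"dp":[-0.09,0.0,-0.4],"angular":[0,0,0],"fingers":1},
    {"dp":[-0.09,0.0,-0.6],"angular":[0,0,0],"fingers":1},
    {"dp":[-0.09,0.0,-0.8],"angular":[0,0,0],"fingers":1},
    {"dp":[-0.09,0.0,-0.9],"angular":[0,0,0],"fingers":1},
    {"dp":[-0.09,0.0,-0.9],"angular":[0,0,0],"fingers":1}
  ]
}}

```text
time: 55.8
tool_pos: [540.0, 27.9, 277.1]
tcp_rot: [-179.8, -0.2, -50.4]
ft_force: [-0.1, -0.4, -0.7]
finger_gap: -0.1
grip_force: 0.0
```

```bash
python3 - <<'E'
from h import *
im=snapshot('side');cv2.imwrite('pics/s3.png',cv2.resize(im[150:270,180:340],(800,600),interpolation=cv2.INTER_CUBIC))
print(sense()['time'],sense()['joint_pos'].round(1))
E
```

```text
55.85 [ -2.5  -2.7  91.2  -0.   91.5 137.9]
```

View pics/s3.png

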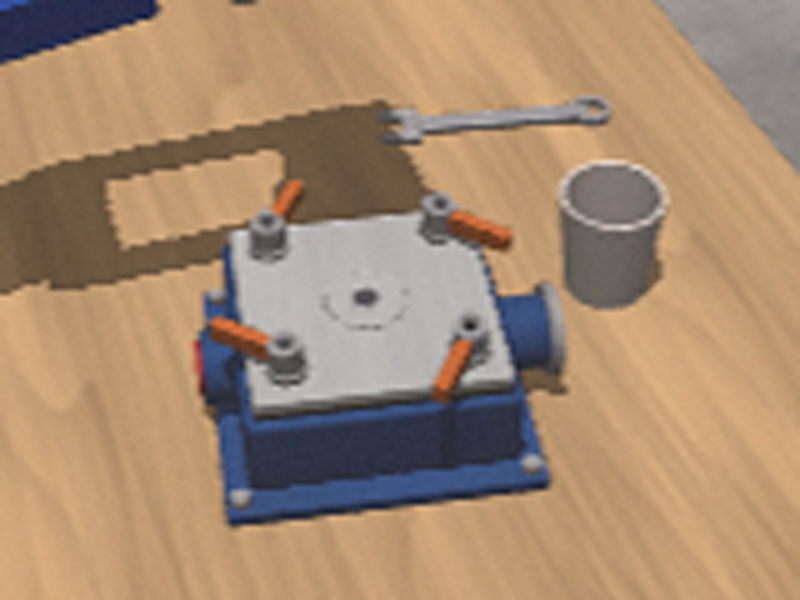

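The picture shows the plate flat and down on its seal. All four arms are turned: hubs at (268,232), (437,215), (285,352) and (470,328). The cup and spanner have not moved, and the tool is clear.

```bash
python3 -c "
from bench import *
print(hand_in())"
```

```text
the job is handed in; nothing more can be done
None
```

I tightened all four nuts in cross order (3, 1, 4, 2), each pushed home against its seat with about 12–14 N at the last reading. The plate looks level on its seal, the tool was withdrawn clear, and I handed the job in at about 56 s (no verdict was shown).

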